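# Charge the hibachi with smoking wood and set its air vent

## Robot

A 6-joint arm with a two-finger parallel gripper is mounted at the origin on the work surface. World frame = base frame: x ahead of the robot, y to its left, z up, the work surface at z = 0. Lengths are in m, angles in rad, forces in N, time in s.
With the tool pointing down it reaches from about 0.375 to 0.975 m from the base axis. Payload 3.8 kg.
Tool frame: the origin (TCP) lies where the fingers leave the gripper's body, on its centre line; the fingertips stand 73 mm ahead of it and the grasp point (between the pads) lies 54 mm ahead of it (nose_length is the distance from the TCP to the fingertips, in m); z points along the fingers, y is the line along which they close (so a half turn about z gives the same grasp; the last joint's range is limited). The gripper opens to 85 mm and grips with 20 to 120 N. Pads are 22 mm wide; open, the fingers measure 114 mm over their backs; the gripper's body (76 mm by 85 mm) begins 54 mm behind the grasp point. The pads swing forward as they close: fully open they stand 13 mm farther back than shut.
Start: joints at [1.157, 0.264, 1.604, -0, 1.274, -0.037], TCP at [0.248, 0.628, 0.304] pointing down, gripper open.
Joint ranges: [-2.63, 2.63], [-0.94, 2.18], [0.31, 2.57], [-1.31, 4.45], [0, 2.66], [-2.55, 2.55]. Speed limits (rad/s): [2.57, 2.57, 3.14, 3.14, 3.14, 3.14].

## Interface

Orientations are given as a rotation vector (axis times angle).
In Python, from workcell import read_state, read_camera, calibration, finish_job, look_for, cut_out, tip_of, nose_length gives the robot as it stands.
- The arm moves only by the tool step_arm, never from a script. Its argument "targets" is a list of rows, each a list of 3 entries, a list of its own where there are three numbers: the turn, a rotation vector about the tool's x, y, z in rad, then the shift along the tool's x, y, z in mm, then the finger opening in mm, from 0 to 85.4. In form: [[[ax, ay, az], [x, y, z], grip], ...]. A call has 1 to 5 rows; each row shifts and turns the commanded pose from where the row before left it, along the tool's axes as they then stand; what a row does not reach is not made up. A row lasts 1/12 s, in which the tool goes at most 41.7 mm and 7.16 degrees, less where a joint would pass 70% of its speed; a pose out of reach is approached as far as the arm can. A call with a gripper value outside its range is refused whole. The fingers move at their own pace and stop on an object; "grip_force" is the grip in N (left out, the last holds). Time passes only in rows, so rows that do not move let the fingers close. It gives the time, the measured TCP pose, the force, the opening and the grip force at its end, in the units of the state.
- read_state(): the state, without advancing time (a new reading comes with each control period).
- read_camera(name): name is "side" or "top"; returns the picture (420x560x3 uint8, red, green, blue); there is no depth.
- calibration(name): a dict with "camera_matrix" (3x3 intrinsics, pixels), "R" (3x3) and "t" (3): a world point X has camera coordinates R X + t. Camera axes: x right, y down, z forward; pixel columns grow to the right and rows downward; lengths in m; the calibration is good to about 2 mm. A picture is of the moment at which its call begins. calibration takes no time and is no camera call.
- finish_job(): hands the job in; it is judged then, once.
Trained networks look in the newest picture that a camera, given by its name, has taken for a name from the list of things; names that differ only in an ending like _2 or _b are one class to them, and where a whole thing is asked for, a point or a joint stands for the part that bears it (a point fixed in the world has none). Each returns a list of dicts, best first, with "score" (0 to 1); they miss things now and then, are a little off and sometimes report something else, mostly with a low value. They report only what shows in the picture. A call takes as long as a camera call. They do not tell look-alikes from the thing itself.
- look_for(camera, query): "extent" ([left, top, right, bottom] in pixels, round what is visible of it).
- cut_out(camera, query): "region" (420x560 bool, what is visible of it) and "extent" ([left, top, right, bottom] in pixels, round what is visible of it).
- tip_of(camera, query): "at" ([row, column] in pixels: a listed point, or the origin of a listed thing).
The state is a dict: "time": time; "q": joint angles; "joint_vel": joint speeds; "joint_torque": joint torques, N m; "tool_pos": TCP position; "tcp_rot": TCP orientation; "wrist_force": force on the tool from outside, world axes, zero at the start; "torque": the same for the moment, N m; "width": opening from 0.0 (shut) to 1.0 (fully open); "grip_force": force on a finger pad.
Only numpy, scipy, OpenCV 4.12 (cv2) and the standard library are available. Lean on these libraries where they do the work, as an engineer would, in place of code of your own. Each camera call takes 0.05 s, during which the arm holds its last target. There are 200 camera calls.

## Task

Swing the hibachi's air-vent lever wide open against its stop; with the vent still wide open, pull out the steel drawer in the milk crate and lay every smoking-wood chunk from it on the hibachi's grate, none on top of another. Then push the drawer fully home and bring the vent lever back until it points at the brass index tab. Leave the ramekin, measuring cup, spatula and tongs where they are.

Things in the scene. Friction and masses are not known exactly. Their poses are not given: they have to be found in the camera images.
- drawer (a joint): stainless open-topped drawer in the red milk crate, slide value in m: 0 shut (fully home), 0.20 fully out against its stop. Friction 1.5 N; stays where left. Chunk compartment: 4 to 189 mm behind the outer face of its front, 300 mm wide, floor 20 mm above the bench, walls to 61 mm, front to 78 mm above the bench.
- drawer_pull (a point): grip point of the drawer's wooden pull, moving with the drawer: an upright fin 16 mm thick (across the slide, this frame's y), 56 mm long (this frame's x), 50 mm high, top 25 mm above this point; this point lies 34 mm in front of the drawer's front. This frame's -x is the opening direction. Nothing stands above the fin.
- crate: red milk crate lying on its side on the bench, fixed, 300 mm deep, 345 mm wide, 170 mm high; origin on the bench under the centre of its mouth, -x out of the mouth (the drawer's opening direction), z up. The shut drawer front stands 40 mm proud of the mouth; its back goes under the crate's roof.
- hibachi: small dark table-top hibachi grill, fixed; origin on the bench under the centre of its open firebox, z up. Firebox inside 250 mm (x) by 180 mm (y), walls 6 mm thick, rim 85 mm above the bench. On its -y side is a grey vent box, top 70 mm above the bench.
- grate (a point): centre of the firebox floor (the flat grate), 30 mm above the bench, 55 mm below the rim; axes as the hibachi
- vent (a joint): air-vent lever's angle, rad: it sweeps level above the grey box about an upright pivot. 0 = shut, lever pointing along the hibachi's +x; it grows clockwise seen from above, so 1.57 points along -y (away from the firebox); 2.0 = wide open against its stop. Friction 0.15 Nm (1.5 N at the knob); stays where left.
- vent_knob (a point): middle of the round upright wooden knob at the lever's end, 24 mm diameter, exposed from 22 mm below this point to 20 mm above it (112 mm above the bench); 100 mm from the pivot; this frame's x points out along the lever
- vent_pivot (a point): the lever's pivot axis, 86 mm above the bench, axes as the hibachi
- index (a joint): angle of the small brass index tab round the same pivot, same zero and sense as the vent lever: when vent equals index the lever points at the tab. The tab is stiff and need not be touched.
- index_tab (a point): middle of the brass index tab, 30 mm (outward) by 18 mm, lying on the grey box 128 mm from the pivot, below and outside the lever's knob; this frame's x points outward from the pivot
- ramekin: white ceramic ramekin on the bench, 84 mm across, 45 mm high, a bystander; origin under its centre
- measuring_cup: glass measuring cup on the bench, 90 mm across, 100 mm high, with handle, a bystander; origin under its centre
- spatula: wooden spatula 260 mm long lying on the crate's roof, a bystander
- tongs: steel tongs 230 mm long lying crosswise on the crate's roof, a bystander
- chunk0: smoking-wood chunk, a rectangular block 62 mm (x) by 36 mm (y) by 40 mm (z), about 65 g; origin at its centre. Starts in the drawer, in one of two rows, if present (2 to 4 are).
- chunk1: smoking-wood chunk, a rectangular block 62 mm (x) by 36 mm (y) by 40 mm (z), about 65 g; origin at its centre. Starts in the drawer, in one of two rows, if present (2 to 4 are).
- chunk2: smoking-wood chunk, a rectangular block 62 mm (x) by 36 mm (y) by 40 mm (z), about 65 g; origin at its centre. Starts in the drawer, in one of two rows, if present (2 to 4 are).
- chunk3: smoking-wood chunk, a rectangular block 62 mm (x) by 36 mm (y) by 40 mm (z), about 65 g; origin at its centre. Starts in the drawer, in one of two rows, if present (2 to 4 are).
Things that resemble listed ones, but are neither listed nor needed, are in the scene too. What is shaped like the chunk2 but orange is not meant.

How it is judged:
On the way, in this order (a step that is already met when the one before it is completed fails the run):
1. the vent lever is wide open (within 0.12 rad of its stop) (value of joint vent above 1.88 rad), for 0.2 s.
2. every chunk present lies on the grate inside the firebox, the vent still wide open (x of chunk0 in the frame of grate between -0.115 and 0.115 m and y of chunk0 in the frame of grate between -0.08 and 0.08 m and z of each of chunk0, chunk1, chunk2, chunk3 in the frame of grate below 0.042 m and linear speed of each of chunk0, chunk1, chunk2, chunk3 below 0.02 m/s and x of chunk1 in the frame of grate between -0.115 and 0.115 m and y of chunk1 in the frame of grate between -0.08 and 0.08 m and x of chunk2 in the frame of grate between -0.115 and 0.115 m and y of chunk2 in the frame of grate between -0.08 and 0.08 m and x of chunk3 in the frame of grate between -0.115 and 0.115 m and y of chunk3 in the frame of grate between -0.08 and 0.08 m and value of joint vent above 1.8 rad), for 0.2 s.
At the end, for the whole second after the job is handed in: every chunk present lies on the grate inside the firebox, not on another (its centre within 115 mm by 80 mm of the grate's centre and less than 42 mm above the grate) and at rest; the drawer is shut to within 10 mm; the vent lever rests within 0.07 rad (4 degrees) of the brass index tab (x of chunk0 in the frame of grate between -0.115 and 0.115 m and y of chunk0 in the frame of grate between -0.08 and 0.08 m and z of each of chunk0, chunk1, chunk2, chunk3 in the frame of grate below 0.042 m and linear speed of each of chunk0, chunk1, chunk2, chunk3 below 0.02 m/s and x of chunk1 in the frame of grate between -0.115 and 0.115 m and y of chunk1 in the frame of grate between -0.08 and 0.08 m and x of chunk2 in the frame of grate between -0.115 and 0.115 m and y of chunk2 in the frame of grate between -0.08 and 0.08 m and x of chunk3 in the frame of grate between -0.115 and 0.115 m and y of chunk3 in the frame of grate between -0.08 and 0.08 m and value of joint drawer below 0.01 m and angle between the x axis of vent_knob and the x axis of index_tab, either way round below 0.07 rad and velocity of joint vent between -0.05 and 0.05 rad/s); the robot touches nothing.
It fails at once if the ramekin is moved more than 40 mm (distance of ramekin from where it was at the start of the episode above 0.04 m).
It fails at once if the measuring_cup is moved more than 40 mm (distance of measuring_cup from where it was at the start of the episode above 0.04 m).
It fails at once if the spatula is moved more than 40 mm (distance of spatula from where it was at the start of the episode above 0.04 m).
It fails at once if the tongs is moved more than 40 mm (distance of tongs from where it was at the start of the episode above 0.04 m).
Of chunk0, chunk1, chunk2, chunk3 only 2 to 4 are there at a start; the rules pass over those that are not, and their reading is None.
At some moment in a run one of chunk0, chunk1, chunk2, chunk3 may be knocked a few centimetres aside while the robot is not near it.
Once in a run the grip may slacken for a moment while it holds something.
It also fails if it takes over 210 s, if anything falls off the work surface, if the arm or the gripper's body presses on something with over 40 N, if the wrist force passes 120 N, or if a joint passes its speed limit or range.

## Working session

There is one attempt and no reset: what is moved stays moved. The work goes in short steps, Python scripts to look and compute and a tool call to move; the robot and the scene stay as the last step left them, time stands still between calls to the robot, and variables do not carry over. Pictures are saved under pics/ and viewed, at most 14 in all, crops included, and the job is handed in when it is done.

Besides the shell and the picture viewer there is one more tool, called after "Request:" in YAML: its name, and indented under it one key for each argument. step_arm: Moves the arm, as the interface text tells. Its arguments: {"type":"object","properties":{"targets":{"type":"array","items":{"type":"array"}},"grip_force":{"type":"number"}},"required":["targets"]}

```bash
mkdir -p pics; cat > h.py <<'E'
import numpy as np, cv2
from scipy.spatial.transform import Rotation as Ro
from workcell import *
def save(c,n):
    im=read_camera(c); cv2.imwrite('pics/'+n,im[:,:,::-1]); return im
def ray(c,px):  # px=(row,col)
    k=calibration(c);K,R,t=[np.array(k[a]) for a in('camera_matrix','R','t')]
    d=R.T@np.linalg.solve(K,[px[1],px[0],1]); o=-R.T@t
    return o,d
def at_z(c,px,z):
    o,d=ray(c,px); return o+d*(z-o[2])/d[2]
def proj(c,X):
    k=calibration(c);K,R,t=[np.array(k[a]) for a in('camera_matrix','R','t')]
    p=K@(R@np.array(X)+t); return p[1]/p[2],p[0]/p[2]
def st():
    s=read_state(); R=Ro.from_rotvec(s['tcp_rot']); print('t',s['time'],'pos',np.round(s['tool_pos'],4),'w',s['width'],'F',np.round(s['wrist_force'],1)); print(np.round(R.as_matrix(),3).tolist(),'q',np.round(s['q'],2)); return s,R
def move(X,yaw=None):
    "tool shift (mm) to bring TCP to X"
    s=read_state();R=Ro.from_rotvec(s['tcp_rot']); return np.round(R.inv().apply(np.array(X)-s['tool_pos'])*1000,1)
E
python3 - <<'E'
from h import *
st()
for c in('side','top'):
    save(c,c+'0.png')
    print(c, np.round(ray(c,(210,280)),2).tolist())
    for q in ['drawer_pull','crate','hibachi','grate','vent_knob','vent_pivot','index_tab','ramekin','measuring_cup','chunk0']:
        try:
            for r in tip_of(c,q)[:5]: print(q,np.round(r['at'],1),round(r['score'],2))
        except Exception as e: print(q,e)
E
```

```text
t 0.0 pos [0.2481 0.6271 0.3026] w 1.002020437774574 F [ 0.3 -0.1 -0.3]
[[-0.93, 0.368, -0.001], [0.368, 0.93, -0.002], [0.0, -0.002, -1.0]] q [ 1.16  0.26  1.61 -0.    1.27 -0.04]
side [[1.01, 0.48, 1.02], [-0.46, -0.33, -0.83]]
drawer_pull [249.8 331.8] 0.71
crate [280.7 354.4] 0.63
crate [254.1 381.4] 0.6
crate [220.3 112.5] 0.22
hibachi [194.5 214.9] 0.98
grate [187.6 215.7] 0.75
vent_knob [164.5 144.6] 0.88
vent_pivot [144.2 173.1] 0.67
index_tab [149.  126.6] 0.58
ramekin [217.2 113.3] 0.67
ramekin [261.3 389.2] 0.65
chunk0 [340.7 271.5] 0.68
chunk0 [254.6 383.1] 0.66
chunk0 [279.3 403.3] 0.66
chunk0 [226.9 433.4] 0.61
chunk0 [271.9 167.4] 0.6
top [[0.26, 0.15, 1.34], [0.2, -0.03, -0.98]]
drawer_pull [220.9 224.4] 0.77
crate [224.2 206.1] 0.65
crate [203.4 174.6] 0.44
hibachi [216.2 346.6] 0.65
grate [215.5 350.5] 0.68
vent_knob [146. 396.] 0.36
vent_pivot [215.4 408.3] 0.78
vent_pivot [218.3 348.3] 0.22
index_tab [242.9 196. ] 0.58
index_tab [187.2 437.5] 0.47
ramekin [140.7 397.3] 0.89
measuring_cup [141.8 324.6] 0.88
measuring_cup [239.7 193.5] 0.34
chunk0 [141.6 228. ] 0.7
chunk0 [183.  406.4] 0.69
chunk0 [204.9 175.5] 0.67
chunk0 [148.4 266.6] 0.66
chunk0 [301.4 173.3] 0.61
```

View pics/top0.png

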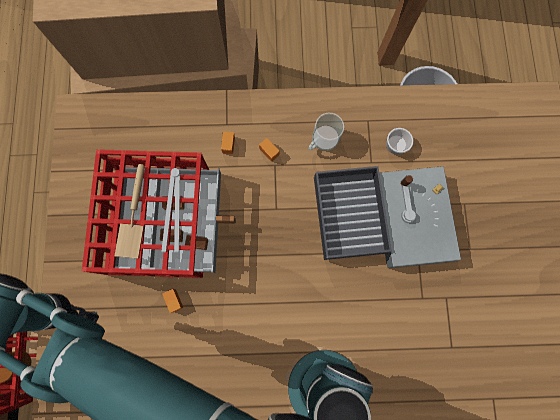

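View pics/side0.png

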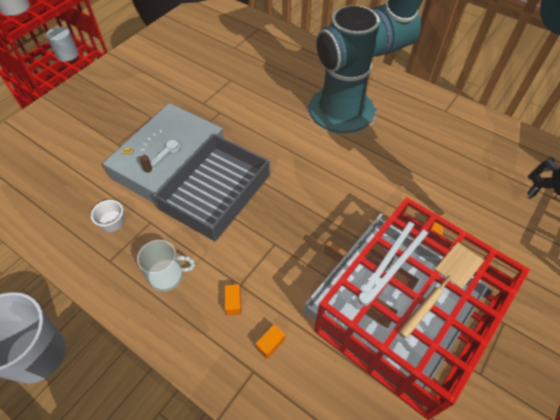

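```bash
cat >> h.py <<'E'
def tri(ps,pt):
    A=[];b=[]
    for c,p in(('side',ps),('top',pt)):
        o,d=ray(c,p);d/=np.linalg.norm(d);P=np.eye(3)-np.outer(d,d);A.append(P);b.append(P@o)
    x=np.linalg.lstsq(np.vstack(A),np.hstack(b),rcond=None)[0]
    return np.round(x,4),[np.round(np.array(proj(c,x))-p,1).tolist() for c,p in(('side',ps),('top',pt))]
E
python3 - <<'E'
from h import *
print('pull',tri((249.8,331.8),(220.9,224.4)))
print('piv',tri((144.2,173.1),(215.4,408.3)))
print('tab',tri((149,126.6),(187.2,437.5)))
print('knob',tri((164.5,144.6),(183,406.4)))
print('grate',tri((187.6,215.7),(215.5,350.5)))
r=lambda c,p,z:print(c,p,np.round(at_z(c,p,z),3))
r('top',(215.4,408.3),.086);r('top',(188,438),.071);r('side',(150,127),.071);r('top',(183,406.4),.1);r('top',(215.5,350.5),.03)
print('rim')
for p in((170,316),(168,379),(258,388),(260,324)): r('top',p,.085)
for p in((137,214),(168,270),(237,213),(196,158)): r('side',p,.085)
print('crate top')
for p in((151,97),(153,201),(270,83),(275,190)): r('top',p,.17)
for p in((202,408),(270,525),(420,436),(333,318)): r('side',p,.17)
print('pull');r('top',(219,217),.075);r('top',(219,235),.075)
print('front');r('top',(170,219),.078);r('top',(270,215),.078)
print('ram',at_z('top',(140.7,397.3),.0),'cup',at_z('top',(141.8,324.6),0))
im=cv2.imread('pics/top0.png')[130:290,70:250];cv2.imwrite('pics/c1.png',cv2.resize(im,None,fx=3.3,fy=3.3,interpolation=2))
im=cv2.imread('pics/side0.png')[190:420,290:540];cv2.imwrite('pics/c2.png',cv2.resize(im,None,fx=2.5,fy=2.5,interpolation=2))
E
```

```text
pull (array([0.4955, 0.2757, 0.0614]), [[0.4, 2.1], [-0.7, 1.5]])
piv (array([ 0.4881, -0.2654,  0.0897]), [[-0.2, -0.6], [0.3, -0.5]])
tab (array([ 0.5737, -0.3648,  0.0816]), [[-0.2, -0.6], [0.3, -0.4]])
knob (array([ 0.5883, -0.2707,  0.0928]), [[0.1, 0.5], [-0.3, 0.4]])
grate (array([ 0.5038, -0.1052,  0.0292]), [[-0.2, -0.8], [0.4, -0.7]])
top (215.4, 408.3) [ 0.49  -0.268  0.086]
top (188, 438) [ 0.575 -0.372  0.071]
side (150, 127) [ 0.57  -0.369  0.071]
top (183, 406.4) [ 0.586 -0.267  0.1  ]
top (215.5, 350.5) [ 0.505 -0.107  0.03 ]
rim
top (170, 316) [ 0.638 -0.001  0.085]
top (168, 379) [ 0.639 -0.193  0.085]
top (258, 388) [ 0.366 -0.197  0.085]
top (260, 324) [ 0.365 -0.011  0.085]
side (137, 214) [ 0.396 -0.192  0.085]
side (168, 270) [0.394 0.006 0.085]
side (237, 213) [0.65  0.023 0.085]
side (196, 158) [ 0.64  -0.173  0.085]
crate top
top (151, 97) [0.687 0.631 0.17 ]
top (153, 201) [0.672 0.334 0.17 ]
top (270, 83) [0.35 0.65 0.17]
top (275, 190) [0.329 0.362 0.17 ]
side (202, 408) [0.343 0.37  0.17 ]
side (270, 525) [0.357 0.65  0.17 ]
side (420, 436) [0.736 0.622 0.17 ]
side (333, 318) [0.728 0.371 0.17 ]
pull
top (219, 217) [0.497 0.301 0.075]
top (219, 235) [0.496 0.247 0.075]
front
top (170, 219) [0.649 0.294 0.078]
top (270, 215) [0.346 0.307 0.078]
ram [ 0.75653146 -0.28412173  0.        ] cup [ 0.75942782 -0.04438817  0.        ]
```

View pics/c1.png

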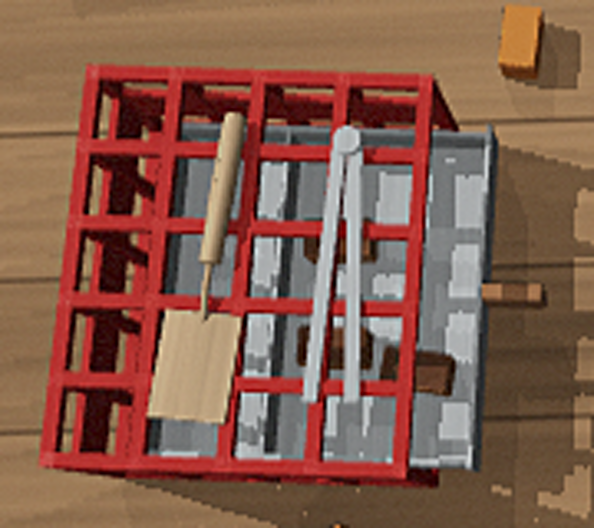

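The view shows the crate's roof slots with at least three brown chunks beneath. Orange blocks lie outside the crate, and the pull is on the right. Vent lever points about +x and the tab is at about 50° clockwise. I'll move to the knob.

Request:
step_arm:
  targets:
    - [[0,0,-0.094],[0,0,0],60]
    - [[0,0,-0.094],[0,0,0],60]
    - [[0,0,-0.094],[0,0,0],60]
    - [[0,0,-0.094],[0,0,0],60]
    - [[0,0,0],[-14,-37,0],60]

```text
time: 1.52
tool_pos: [0.2606, 0.5947, 0.3033]
tcp_rot: [0.01, -3.141, -0.006]
wrist_force: [1.6, -0.1, -0.2]
width: 0.705
grip_force: 0.0
```

Request:
step_arm:
  targets:
    - [[0,0,0],[-14,-37,0],60]
    - [[0,0,0],[-14,-37,0],60]
    - [[0,0,0],[-14,-37,0],60]
    - [[0,0,0],[-14,-37,0],60]
    - [[0,0,0],[-14,-37,0],60]

```text
time: 1.93
tool_pos: [0.3324, 0.4039, 0.304]
tcp_rot: [0.0, 3.141, 0.0]
wrist_force: [0.6, 0.1, 0.2]
width: 0.705
grip_force: 0.0
```

Request:
step_arm:
  targets:
    - [[0,0,0],[-14,-37,0],60]
    - [[0,0,0],[-14,-37,0],60]
    - [[0,0,0],[-14,-37,0],60]
    - [[0,0,0],[-14,-37,0],60]
    - [[0,0,0],[-14,-37,0],60]

```text
time: 2.35
tool_pos: [0.4022, 0.2187, 0.3043]
tcp_rot: [0.001, 3.141, 0.001]
wrist_force: [0.5, 0.1, 0.5]
width: 0.701
grip_force: 0.0
```

Request:
step_arm:
  targets:
    - [[0,0,0],[-14,-37,0],60]
    - [[0,0,0],[-14,-37,0],60]
    - [[0,0,0],[-14,-37,0],60]
    - [[0,0,0],[-14,-37,0],60]
    - [[0,0,0],[-14,-37,0],60]

```text
time: 2.77
tool_pos: [0.4722, 0.0335, 0.3044]
tcp_rot: [0.001, 3.14, 0.0]
wrist_force: [0.5, 0.3, 0.2]
width: 0.702
grip_force: 0.0
```

Request:
step_arm:
  targets:
    - [[0,0,0],[-14,-37,0],60]
    - [[0,0,0],[-14,-37,0],60]
    - [[0,0,0],[-14,-37,0],60]
    - [[0,0,0],[0,0,0],60]

```text
time: 3.1
tool_pos: [0.5157, -0.0814, 0.3043]
tcp_rot: [0.009, 3.139, -0.006]
wrist_force: [0.0, -0.4, 0.1]
width: 0.7
grip_force: 0.0
```

```bash
python3 - <<'E'
from h import *
st()
im=save('side','s1.png'); 
for q in ['vent_knob','vent_pivot','index_tab']:
  for r in tip_of('side',q)[:2]: print(q,np.round(r['at'],1),round(r['score'],2),np.round(at_z('side',r['at'],.092 if q[5]=='k' else .086 if q[5]=='p' else .071),3))
print(move([.587,-.269,.2]))
cv2.imwrite('pics/s1c.png',cv2.resize(im[60:260,60:300,::-1],None,fx=3,fy=3,interpolation=2))
E
```

```text
t 3.1 pos [ 0.5157 -0.0814  0.3043] w 0.6995195610740387 F [ 0.  -0.4  0.1]
[[-1.0, 0.006, 0.002], [0.006, 1.0, -0.004], [-0.002, -0.004, -1.0]] q [-0.2  -0.03  1.93 -0.    1.24 -1.77]
vent_knob [158.6 146.7] 0.76 [ 0.57  -0.283  0.092]
vent_pivot [145.  170.1] 0.63 [ 0.493 -0.271  0.086]
vent_pivot [293.9 436. ] 0.57 [0.469 0.526 0.086]
index_tab [271.3 163.3] 0.72 [ 0.785 -0.017  0.071]
index_tab [149.1 124.9] 0.62 [ 0.571 -0.376  0.071]
[ -73.8 -194.   103.5]
```

View pics/s1c.png

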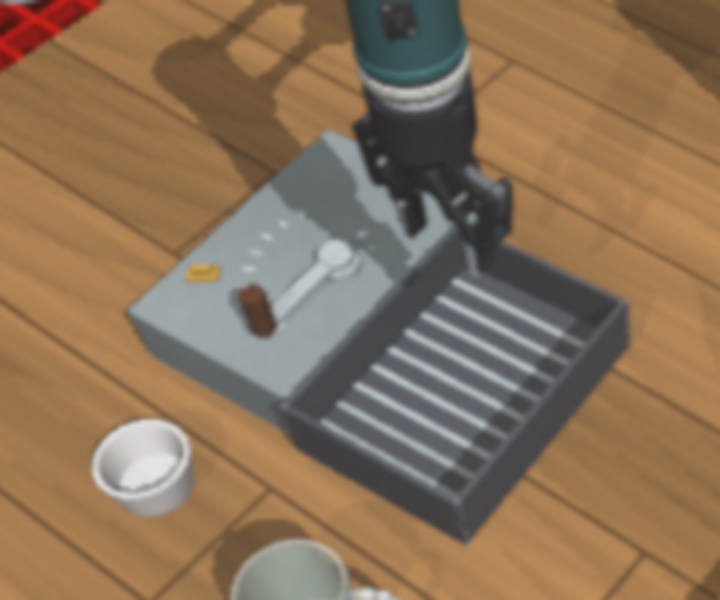

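The knob is upright at side pixel (164,146), which matches the first fix (.588,-.269). The tab is at (150,127).

Request:
step_arm:
  targets:
    - [[0,0,0],[-14.5,-37.5,0],60]
    - [[0,0,0],[-14.5,-37.5,0],60]
    - [[0,0,0],[-14.5,-37.5,0],60]
    - [[0,0,0],[-14.5,-37.5,10],60]
    - [[0,0,0],[-14.5,-37.5,20],60]

```text
time: 3.72
tool_pos: [0.5874, -0.2608, 0.2785]
tcp_rot: [-0.003, 3.136, -0.004]
wrist_force: [0.4, 0.4, 0.8]
width: 0.701
grip_force: 0.0
```

Request:
step_arm:
  targets:
    - [[0,0,0],[0,0,20],60]
    - [[0,0,0],[0,0,0],60]
    - [[0,0,0],[0,0,0],60]

```text
time: 3.97
tool_pos: [0.5842, -0.2583, 0.2535]
tcp_rot: [0.001, -3.137, -0.004]
wrist_force: [-0.7, 0.1, -0.6]
width: 0.705
grip_force: 0.0
```

```bash
python3 - <<'E'
from h import *
st()
for c in('side','top'):
  save(c,c+'2.png')
  for r in tip_of(c,'vent_knob')[:2]: print(c,np.round(r['at'],1),round(r['score'],2),np.round(at_z(c,r['at'],.092),3))
print(move([.588,-.269,.155]))
im=cv2.imread('pics/top2.png')[130:290,300:480];a=cv2.resize(im,(400,356),interpolation=2)
b=cv2.resize(cv2.imread('pics/side2.png')[90:250,90:270],(400,356),interpolation=2)
cv2.imwrite('pics/p2.png',np.hstack([a,b]))
E
```

```text
t 3.9667 pos [ 0.5842 -0.2583  0.2535] w 0.7047901682965932 F [-0.7  0.1 -0.6]
[[-1.0, -0.001, -0.004], [-0.001, 1.0, 0.003], [0.004, 0.003, -1.0]] q [-0.46  0.23  1.74  0.    1.18 -2.03]
side [161.1 144.5] 0.56 [ 0.58  -0.282  0.092]
top [183.3 411.2] 0.55 [ 0.586 -0.284  0.092]
top [212.4 406.9] 0.53 [ 0.498 -0.263  0.092]
[ -1.9  -9.8 102.5]
```

View pics/p2.png

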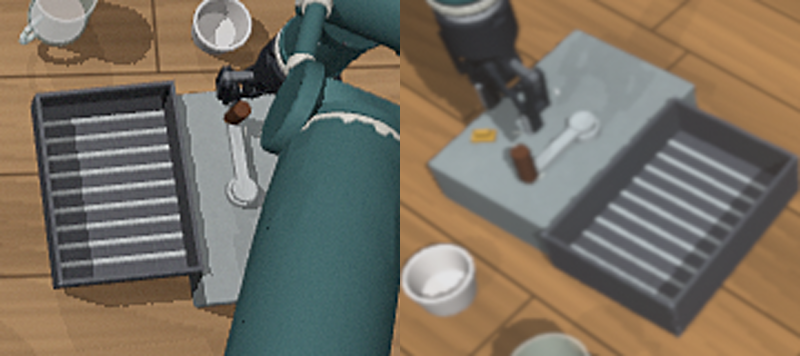

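Knob sits ahead of and below the gripper, unchanged from the earlier fix, so I descend and grip.

Request:
step_arm:
  targets:
    - [[0,0,0],[-3,-10,20],60]
    - [[0,0,0],[0,0,25],60]
    - [[0,0,0],[0,0,25],60]
    - [[0,0,0],[0,0,20],60]
    - [[0,0,0],[0,0,8],60]

```text
time: 4.58
tool_pos: [0.5869, -0.2689, 0.1554]
tcp_rot: [0.001, -3.139, -0.002]
wrist_force: [-0.5, -0.2, 0.3]
width: 0.702
grip_force: 0.0
```

Request:
step_arm:
  grip_force: 25
  targets:
    - [[0,0,0],[0,0,0],40]
    - [[0,0,0],[0,0,0],20]
    - [[0,0,0],[0,0,0],20]
    - [[0,0,0],[0,0,0],20]
    - [[0,0,0],[0,0,0],20]

```text
time: 5.0
tool_pos: [0.5894, -0.2705, 0.1596]
tcp_rot: [0.001, 3.138, -0.001]
wrist_force: [0.1, 2.0, 4.0]
width: 0.271
grip_force: 25.8
```

Request:
step_arm:
  targets:
    - [[0,0,0.1],[0.5,-10,0],20]
    - [[0,0,0.1],[0.5,-10,0],20]
    - [[0,0,0.1],[0.5,-10,0],20]
    - [[0,0,0.1],[0.5,-10,0],20]
    - [[0,0,0],[0,0,0],20]

```text
time: 5.42
tool_pos: [0.5803, -0.3108, 0.1596]
tcp_rot: [0.635, 3.075, -0.0]
wrist_force: [-1.7, 4.6, 5.1]
width: 0.275
grip_force: 26.0
```

Request:
step_arm:
  targets:
    - [[0,0,0.1],[0.5,-10,0],20]
    - [[0,0,0.1],[0.5,-10,0],20]
    - [[0,0,0.1],[0.5,-10,0],20]
    - [[0,0,0.1],[0.5,-10,0],20]
    - [[0,0,0.1],[0.5,-10,0],20]

```text
time: 5.83
tool_pos: [0.5502, -0.3485, 0.1596]
tcp_rot: [1.375, 2.825, 0.002]
wrist_force: [-3.7, 7.8, 9.4]
width: 0.271
grip_force: 26.2
```

Request:
step_arm:
  targets:
    - [[0,0,0.1],[0.5,-10,0],20]
    - [[0,0,0.1],[0.5,-10,0],20]
    - [[0,0,0.1],[0.5,-10,0],20]
    - [[0,0,0.1],[0.5,-10,0],20]
    - [[0,0,0.1],[0.5,-10,0],20]

```text
time: 6.25
tool_pos: [0.5051, -0.3677, 0.1595]
tcp_rot: [-2.03, -2.396, -0.004]
wrist_force: [-0.9, 11.4, 9.7]
width: 0.272
grip_force: 26.3
```

Request:
step_arm:
  targets:
    - [[0,0,0.1],[0.5,-10,0],20]
    - [[0,0,0.1],[0.5,-10,0],20]
    - [[0,0,0.1],[0.5,-10,0],20]
    - [[0,0,0.1],[0.5,-10,0],20]
    - [[0,0,0.1],[0.5,-10,0],20]

```text
time: 6.67
tool_pos: [0.4565, -0.3632, 0.1595]
tcp_rot: [-2.56, -1.819, -0.006]
wrist_force: [3.7, 13.0, 9.0]
width: 0.277
grip_force: 26.3
```

```bash
python3 - <<'E'
from h import *
s,R=st(); d=s['tool_pos'][:2]-np.array([.489,-.266]); print(d,np.hypot(*d),np.arctan2(d[1],d[0]))
E
```

```text
t 6.6667 pos [ 0.4565 -0.3632  0.1595] w 0.27657287351665777 F [ 3.7 13.   9. ]
[[0.329, 0.944, 0.003], [0.944, -0.329, 0.003], [0.004, 0.002, -1.0]] q [-0.72  0.22  1.94  0.    0.98 -0.38]
[-0.03249503 -0.09720978] 0.10249716695751525 -1.8933962595713552
```

Request:
step_arm:
  targets:
    - [[0,0,0.1],[1.5,-10,0],20]
    - [[0,0,0.05],[1.5,-5,0],20]
    - [[0,0,0.0],[0,-4,0],20]
    - [[0,0,0],[0,-3,0],20]
    - [[0,0,0],[0,0,0],20]

```text
time: 7.08
tool_pos: [0.4525, -0.3596, 0.1602]
tcp_rot: [2.657, 1.608, 0.037]
wrist_force: [61.3, -15.2, -42.5]
width: 0.277
grip_force: 50.5
```

```bash
python3 - <<'E'
from h import *
s,R=st(); d=s['tool_pos'][:2]-np.array([.489,-.266]); print(d,np.hypot(*d),np.arctan2(d[1],d[0]))
E
```

```text
t 7.0833 pos [ 0.4525 -0.3596  0.1602] w 0.27714353876634923 F [ 61.3 -15.2 -42.5]
[[0.464, 0.885, 0.039], [0.886, -0.463, -0.019], [0.001, 0.043, -0.999]] q [-0.72  0.19  1.97  0.01  0.93 -0.25]
[-0.03649905 -0.09355868] 0.10042613375932419 -1.9427559978205515
```

Request:
step_arm:
  targets:
    - [[0,0,0],[0,6,0],20]
    - [[0,0,0],[0,0,0],20]
    - [[0,0,0],[0,0,0],20]

```text
time: 7.33
tool_pos: [0.4535, -0.3601, 0.1599]
tcp_rot: [2.667, 1.616, 0.026]
wrist_force: [42.6, -7.5, -24.5]
width: 0.27
grip_force: 38.3
```

Request:
step_arm:
  targets:
    - [[0,0,0],[0,0,0],45]
    - [[0,0,0],[0,0,0],45]
    - [[0,0,0],[0,0,0],45]
    - [[0,0,0],[0,0,-25],45]
    - [[0,0,0],[0,0,-35],45]

```text
time: 7.75
tool_pos: [0.4432, -0.3571, 0.2155]
tcp_rot: [2.684, 1.629, 0.003]
wrist_force: [0.4, -0.5, 0.7]
width: 0.526
grip_force: 0.0
```

Request:
step_arm:
  targets:
    - [[0,0,0],[0,0,-40],60]
    - [[0,0,0],[0,0,-40],60]
    - [[0,0,0],[0,0,0],60]

```text
time: 8.0
tool_pos: [0.4448, -0.3598, 0.3084]
tcp_rot: [2.672, 1.621, 0.007]
wrist_force: [1.4, -1.2, 1.5]
width: 0.703
grip_force: 0.0
```

```bash
python3 - <<'E'
from h import *
s,R=st(); d=s['tool_pos'][:2]-np.array([.489,-.266]); print(d,np.hypot(*d),np.arctan2(d[1],d[0]))
for c in('side','top'):
  save(c,c+'3.png')
  for q,z in(('vent_knob',.092),('vent_pivot',.086),('index_tab',.071),('drawer_pull',.05)):
    for r in tip_of(c,q)[:2]: print(c,q,np.round(r['at'],1),round(r['score'],2),np.round(at_z(c,r['at'],z),3))
a=cv2.resize(cv2.imread('pics/side3.png')[90:250,90:270],(400,356),interpolation=2)
b=cv2.resize(cv2.imread('pics/top3.png')[130:290,300:480],(400,356),interpolation=2)
cv2.imwrite('pics/p3.png',np.hstack([b,a]))
E
```

```text
t 8.0 pos [ 0.4448 -0.3598  0.3084] w 0.7027382814821188 F [ 1.4 -1.2  1.5]
[[0.462, 0.887, 0.012], [0.887, -0.462, -0.012], [-0.005, 0.017, -1.0]] q [-0.72  0.06  1.83 -0.    1.23 -0.24]
[-0.04423591 -0.09377703] 0.10368677475290457 -2.011559926047773
side vent_knob [116.9 157.3] 0.86 [ 0.437 -0.374  0.092]
side vent_pivot [144.7 171.2] 0.64 [ 0.49  -0.27   0.086]
side index_tab [149.  128.5] 0.54 [ 0.565 -0.368  0.071]
side index_tab [262.7 390.3] 0.54 [0.451 0.405 0.071]
side drawer_pull [252.3 330.7] 0.9 [0.499 0.27  0.05 ]
top vent_knob [223.8 447.8] 0.91 [ 0.46  -0.38   0.092]
top vent_knob [216.3 345.6] 0.51 [ 0.491 -0.081  0.092]
top vent_pivot [214.7 406.6] 0.88 [ 0.492 -0.263  0.086]
top vent_pivot [235.9 172.4] 0.46 [0.449 0.431 0.086]
top index_tab [235.6 169.8] 0.4 [0.452 0.442 0.071]
top index_tab [188.4 438.3] 0.38 [ 0.573 -0.373  0.071]
top drawer_pull [219.1 225.5] 0.94 [0.501 0.278 0.05 ]
top drawer_pull [140.  327.6] 0.57 [ 0.747 -0.047  0.05 ]
```

View pics/p3.png

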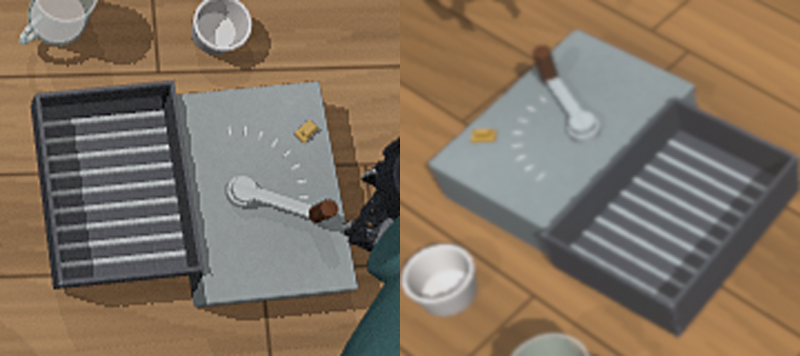

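Lever sits at the lower right of the scale, past all the ticks, at top pixel (224,446). I'll check the hibachi yaw and lever angle numerically.

```bash
python3 - <<'E'
from h import *
T=lambda x,y:(130+y/2.222,300+x/2.222)
S=lambda x,y:(90+y/2.222,90+x/2.222)
f=lambda c,a,b,za,zb: (lambda d:print(c,np.round(d[:2],3),round(float(np.arctan2(d[1],d[0])),3)))(at_z(c,a,za)-at_z(c,b,zb))
print('box right');f('top',T(320,83),T(356,288),.07,.07)
print('firebox left rim');f('top',T(35,97),T(55,287),.085,.085)
print('fb top');f('top',T(35,97),T(174,85),.085,.085)
print('fb bottom');f('top',T(55,287),T(200,272),.085,.085)
print('side far rim');f('side',S(540,240),S(695,100),.085,.085);
print('side near rim');f('side',S(678,333),S(797,160),.085,.085)
print('box');f('side',S(430,168),S(576,30),.07,.07)
print('lever');f('top',T(308,210),T(242,189),.086,.09);f('side',S(556,80),S(582,122),.086,.09)
print('knobtop');f('top',T(326,207),T(242,189),.105,.09);f('side',S(542,52),S(582,122),.11,.09)
print('tab');f('top',T(307,131),T(242,189),.072,.09);f('side',S(484,135),S(582,122),.072,.09)
E
```

```text
box right
top [0.284 0.016] 0.056
firebox left rim
top [0.259 0.013] 0.051
fb top
top [-0.012  0.191] 1.632
fb bottom
top [-0.014  0.192] 1.644
side far rim
side [ 0.307 -0.043] -0.14
side near rim
side [ 0.307 -0.003] -0.01
box
side [ 0.321 -0.019] -0.059
lever
top [-0.03  -0.087] -1.907
side [-0.047 -0.067] -2.187
knobtop
top [-0.03  -0.103] -1.854
side [-0.058 -0.098] -2.104
tab
top [ 0.081 -0.103] -0.901
side [ 0.077 -0.096] -0.896
```

Request:
step_arm:
  targets:
    - [[0,0,-0.108],[0,0,0],60]
    - [[0,0,-0.108],[0,0,0],60]
    - [[0,0,-0.108],[0,0,0],60]
    - [[0,0,-0.108],[0,0,0],60]
    - [[0,0,0],[40,1.3,0],60]

```text
time: 8.92
tool_pos: [0.4448, -0.3209, 0.2969]
tcp_rot: [2.271, 2.167, -0.004]
wrist_force: [1.5, 0.9, 0.4]
width: 0.702
grip_force: 0.0
```

Request:
step_arm:
  targets:
    - [[0,0,0],[40,1.3,0],60]
    - [[0,0,0],[40,1.3,0],60]
    - [[0,0,0],[40,1.3,0],60]
    - [[0,0,0],[40,1.3,0],60]
    - [[0,0,0],[40,1.3,0],60]

```text
time: 9.33
tool_pos: [0.4605, -0.1155, 0.2968]
tcp_rot: [-2.274, -2.166, 0.0]
wrist_force: [0.9, -0.0, -0.3]
width: 0.7
grip_force: 0.0
```

Request:
step_arm:
  targets:
    - [[0,0,0],[40,1.3,0],60]
    - [[0,0,0],[40,1.3,0],60]
    - [[0,0,0],[40,1.3,0],60]
    - [[0,0,0],[40,1.3,0],60]
    - [[0,0,0],[40,1.3,0],60]

```text
time: 9.75
tool_pos: [0.4766, 0.0842, 0.297]
tcp_rot: [-2.274, -2.168, 0.0]
wrist_force: [1.8, -0.6, 0.8]
width: 0.7
grip_force: 0.0
```

Request:
step_arm:
  targets:
    - [[0,0,0],[40,1.3,0],60]
    - [[0,0,0],[40,1.3,20],60]
    - [[0,0,0],[30,1.3,30],60]
    - [[0,0,0],[0,0,30],60]
    - [[0,0,0],[0,0,0],60]

```text
time: 10.17
tool_pos: [0.4818, 0.1891, 0.2125]
tcp_rot: [-2.267, -2.168, 0.017]
wrist_force: [-0.9, -1.0, -1.5]
width: 0.704
grip_force: 0.0
```

```bash
python3 - <<'E'
from h import *
s,R=st()
for c in('side','top'):
  save(c,c+'4.png')
  for r in tip_of(c,'drawer_pull')[:2]: print(c,np.round(r['at'],1),round(r['score'],2),np.round(at_z(c,r['at'],.05),3))
print(move([.499,.272,.107]))
a=cv2.resize(cv2.imread('pics/side4.png')[180:340,250:430],(400,356),interpolation=2)
b=cv2.resize(cv2.imread('pics/top4.png')[140:300,130:310],(400,356),interpolation=2)
cv2.imwrite('pics/p4.png',np.hstack([b,a]))
E
```

```text
t 10.1667 pos [0.4818 0.1891 0.2125] w 0.7040363326804933 F [-0.9 -1.  -1.5]
[[0.044, 0.999, -0.012], [0.999, -0.045, -0.004], [-0.004, -0.011, -1.0]] q [ 0.33  0.05  2.03 -0.    1.08  0.37]
side [253.2 329.2] 0.79 [0.504 0.268 0.05 ]
side [278.8 350.1] 0.43 [0.533 0.346 0.05 ]
top [217.3 226. ] 0.8 [0.507 0.277 0.05 ]
top [205.  175.1] 0.37 [0.549 0.432 0.05 ]
[ 84.2   7.8 113.8]
```

View pics/p4.png

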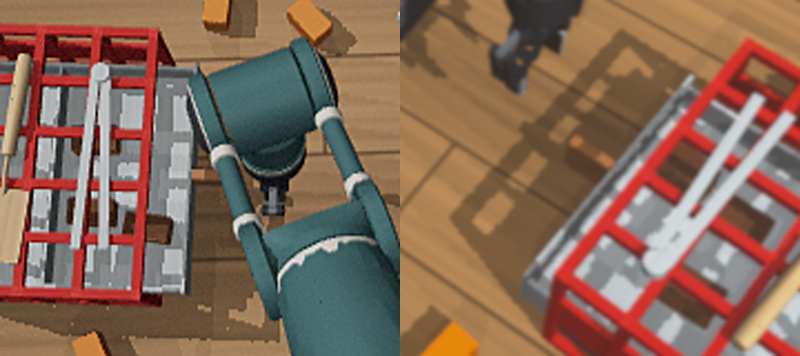

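The fin is at about side (249,336), beside the drawer front, with the gripper hanging short of it. I'll continue to it, gripping its outer part.

Request:
step_arm:
  targets:
    - [[0,0,0],[37,5,13],60]
    - [[0,0,0],[37,8,25],60]
    - [[0,0,0],[0,0,25],60]
    - [[0,0,0],[0,0,0],60]
    - [[0,0,0],[0,0,0],60]

```text
time: 10.78
tool_pos: [0.5018, 0.2581, 0.1588]
tcp_rot: [-2.275, -2.166, 0.002]
wrist_force: [-0.1, 0.0, -0.1]
width: 0.703
grip_force: 0.0
```

```bash
python3 - <<'E'
from h import *
s,R=st()
save('side','side5.png');save('top','top5.png')
print(move([.499,.262,.107]), np.round(at_z('side',(249,336),.065),3))
a=cv2.resize(cv2.imread('pics/side5.png')[180:340,250:430],(400,356),interpolation=2)
b=cv2.resize(cv2.imread('pics/top5.png')[140:300,130:310],(400,356),interpolation=2)
cv2.imwrite('pics/p5.png',np.hstack([b,a]))
E
```

```text
t 10.7833 pos [0.5018 0.2581 0.1588] w 0.7032269693978029 F [-0.1  0.  -0.1]
[[0.049, 0.999, -0.001], [0.999, -0.049, -0.001], [-0.001, -0.001, -1.0]] q [ 0.43  0.19  1.98 -0.    0.97  0.48]
[ 3.4 -4.3 53.6] [0.492 0.279 0.065]
```

View pics/p5.png

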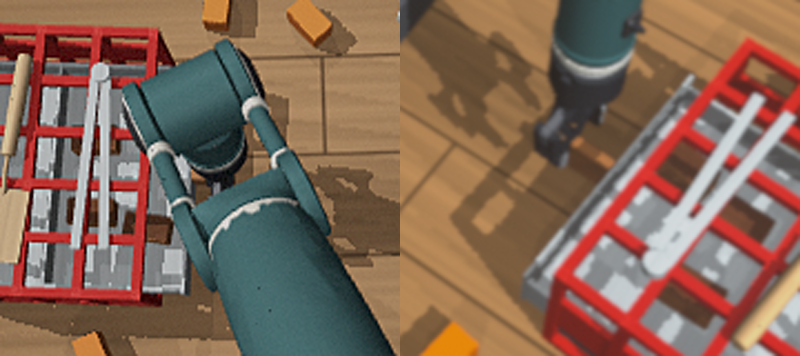

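The fingers straddle the fin from above, with the fin just behind the near finger at (592,155) in the crop. Descend and grip.

Request:
step_arm:
  grip_force: 40
  targets:
    - [[0,0,0],[5,-6,10],60]
    - [[0,0,0],[0,0,22],60]
    - [[0,0,0],[0,0,18],60]
    - [[0,0,0],[0,0,0],60]
    - [[0,0,0],[0,0,0],30]

```text
time: 11.3
tool_pos: [0.4953, 0.2638, 0.1081]
tcp_rot: [-2.274, -2.166, 0.002]
wrist_force: [-0.3, 0.3, 0.4]
width: 0.577
grip_force: 0.0
```

Request:
step_arm:
  targets:
    - [[0,0,0],[0,0,0],12]
    - [[0,0,0],[0,0,0],10]
    - [[0,0,0],[0,0,0],10]
    - [[0,0,0],[0,0,0],10]
    - [[0,0,0],[0,0,0],10]

```text
time: 11.72
tool_pos: [0.4965, 0.2647, 0.1101]
tcp_rot: [-2.276, -2.166, -0.003]
wrist_force: [-1.9, -0.3, 6.1]
width: 0.182
grip_force: 41.1
```

Request:
step_arm:
  targets:
    - [[0,0,0],[-10,0,0],10]
    - [[0,0,0],[-20,0,0],10]
    - [[0,0,0],[-20,0,0],10]
    - [[0,0,0],[-20,0,0],10]
    - [[0,0,0],[-20,0,0],10]

```text
time: 12.13
tool_pos: [0.4912, 0.1746, 0.1101]
tcp_rot: [-2.274, -2.164, -0.001]
wrist_force: [-7.8, 2.7, 10.4]
width: 0.181
grip_force: 41.8
```

Request:
step_arm:
  targets:
    - [[0,0,0],[-20,0,0],10]
    - [[0,0,0],[-20,0,0],10]
    - [[0,0,0],[-20,0,0],10]
    - [[0,0,0],[-20,0,0],10]
    - [[0,0,0],[-15,0,0],10]

```text
time: 12.55
tool_pos: [0.4856, 0.0789, 0.1101]
tcp_rot: [-2.274, -2.163, 0.002]
wrist_force: [-10.5, 2.3, 7.4]
width: 0.184
grip_force: 27.8
```

Request:
step_arm:
  targets:
    - [[0,0,0],[-12,0,0],10]
    - [[0,0,0],[-6,0,0],10]
    - [[0,0,0],[0,0,0],10]

```text
time: 12.8
tool_pos: [0.4847, 0.0633, 0.1098]
tcp_rot: [-2.275, -2.157, -0.003]
wrist_force: [-11.1, 11.4, 13.2]
width: 0.18
grip_force: 40.6
```

Request:
step_arm:
  targets:
    - [[0,0,0],[2,0,0],40]
    - [[0,0,0],[0,0,0],50]
    - [[0,0,0],[0,0,0],55]
    - [[0,0,0],[0,0,-20],55]
    - [[0,0,0],[0,0,-40],55]

```text
time: 13.22
tool_pos: [0.4826, 0.063, 0.1641]
tcp_rot: [-2.269, -2.163, 0.013]
wrist_force: [-0.4, 1.3, 0.0]
width: 0.643
grip_force: 0.0
```

Request:
step_arm:
  targets:
    - [[0,0,0],[0,0,-40],60]
    - [[0,0,0],[-40,0,0],60]
    - [[0,0,0],[-40,0,0],60]
    - [[0,0,0],[-40,0,0],60]
    - [[0,0,0],[-40,0,0],60]

```text
time: 13.63
tool_pos: [0.4789, -0.0979, 0.2093]
tcp_rot: [2.271, 2.168, 0.001]
wrist_force: [2.0, 0.2, 0.4]
width: 0.707
grip_force: 0.0
```

Request:
step_arm:
  targets:
    - [[0,0,0],[-40,0,0],60]
    - [[0,0,0],[-20,0,0],60]
    - [[0,0,0],[0,0,0],60]

```text
time: 13.88
tool_pos: [0.476, -0.1604, 0.2089]
tcp_rot: [2.277, 2.161, -0.001]
wrist_force: [-0.4, -0.1, 0.9]
width: 0.702
grip_force: 0.0
```

```bash
python3 - <<'E'
from h import *
s,R=st()
for c in('side','top'):
  save(c,c+'6.png')
  for r in tip_of(c,'chunk0')[:8]: print(c,np.round(r['at'],1),round(r['score'],2),np.round(at_z(c,r['at'],.04),3))
  for r in tip_of(c,'drawer_pull')[:1]: print(c,'pull',np.round(at_z(c,r['at'],.05),3))
a=cv2.resize(cv2.imread('pics/side6.png')[160:340,200:400],(400,360),interpolation=2)
b=cv2.resize(cv2.imread('pics/top6.png')[140:300,150:328],(400,360),interpolation=2)
cv2.imwrite('pics/p6.png',np.hstack([b,a]))
E
```

```text
t 13.8833 pos [ 0.476  -0.1604  0.2089] w 0.7021368316397565 F [-0.4 -0.1  0.9]
[[0.052, 0.999, 0.001], [0.999, -0.052, -0.002], [-0.002, 0.001, -1.0]] q [-0.37  0.02  2.07 -0.    1.05 -0.32]
side [210.3 314.8] 0.97 [0.411 0.166 0.04 ]
side [264.1 312. ] 0.96 [0.549 0.248 0.04 ]
side [300.6 236.7] 0.96 [0.732 0.159 0.04 ]
side [341.3 271. ] 0.89 [0.762 0.281 0.04 ]
side [236.7 332.5] 0.76 [0.453 0.247 0.04 ]
side [199.2 217.5] 0.51 [ 0.536 -0.067  0.04 ]
side pull [ 0.779 -0.027  0.05 ]
top [149.5 266.7] 0.84 [0.724 0.147 0.04 ]
top [246.2 261.6] 0.65 [0.416 0.171 0.04 ]
top [204.4 240.3] 0.61 [0.548 0.233 0.04 ]
top [238.2 237.3] 0.6 [0.443 0.244 0.04 ]
top [301.3 171.9] 0.53 [0.261 0.439 0.04 ]
top [142.1 227.9] 0.5 [0.752 0.27  0.04 ]
top pull [0.482 0.073 0.05 ]
```

View pics/p6.png

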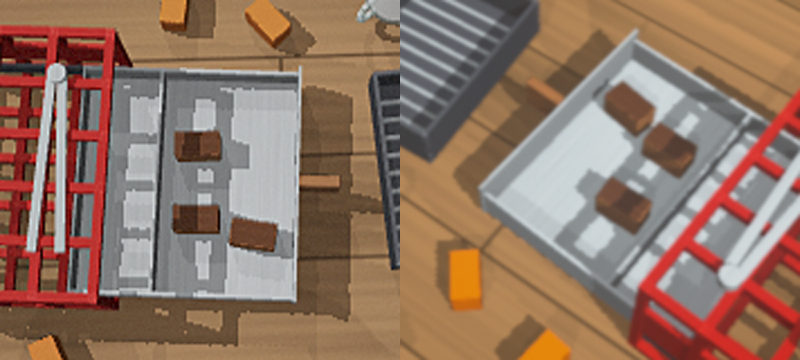

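Three brown chunks, at top pixels (204,240), (238,237) and (246,262); the last is turned slightly. The drawer is fully out.

```bash
cat >> h.py <<'E'
def rects(n=6,z=.06,c='top'):
    for r in cut_out(c,'chunk0')[:n]:
        ys,xs=np.nonzero(r['region'])
        P=np.array([at_z(c,(y,x),z)[:2] for y,x in zip(ys,xs)],dtype=np.float32)
        (cx,cy),(w,h),a=cv2.minAreaRect(P)
        if w<h: a+=90; w,h=h,w
        a=(a+0)%180
        print(c,round(r['score'],2),'ctr',round(cx,3),round(cy,3),'size',round(w,3),round(h,3),'long axis deg',round(a,1))
E
python3 - <<'E'
from h import *
read_camera('top');rects();read_camera('side');rects(c='side')
E
```

```text
top 0.85 ctr 0.442 0.243 size 0.06 0.039 long axis deg 88.3
top 0.79 ctr 0.542 0.237 size 0.064 0.044 long axis deg 88.4
top 0.79 ctr 0.744 0.27 size 0.072 0.039 long axis deg 170.4
top 0.73 ctr 0.718 0.142 size 0.07 0.041 long axis deg 41.8
top 0.64 ctr 0.42 0.167 size 0.063 0.042 long axis deg 88.3
side 0.95 ctr 0.435 0.175 size 0.07 0.054 long axis deg 84.1
side 0.78 ctr 0.768 0.282 size 0.066 0.043 long axis deg 172.1
side 0.74 ctr 0.74 0.154 size 0.075 0.039 long axis deg 41.5
side 0.6 ctr 0.557 0.247 size 0.068 0.05 long axis deg 87.9
side 0.37 ctr 0.752 -0.253 size 0.104 0.081 long axis deg 49.3
```

Request:
step_arm:
  targets:
    - [[0,0,0],[40,5,0],60]
    - [[0,0,0],[40,5,0],60]
    - [[0,0,0],[40,5,0],60]
    - [[0,0,0],[40,5,0],60]
    - [[0,0,0],[40,5,0],60]

```text
time: 14.8
tool_pos: [0.5103, 0.0445, 0.2085]
tcp_rot: [2.274, 2.167, 0.001]
wrist_force: [1.0, -1.1, -0.1]
width: 0.704
grip_force: 0.0
```

Request:
step_arm:
  targets:
    - [[0,0,0],[40,5,0],60]
    - [[0,0,0],[40,5,0],60]
    - [[0,0,0],[40,5,0],60]
    - [[0,0,0],[40,5,0],60]
    - [[0,0,0],[40,5,0],60]

```text
time: 15.22
tool_pos: [0.5446, 0.2435, 0.2084]
tcp_rot: [2.273, 2.169, 0.0]
wrist_force: [0.6, 0.2, -0.1]
width: 0.704
grip_force: 0.0
```

Request:
step_arm:
  targets:
    - [[0,0,0],[0,0,20],60]
    - [[0,0,0],[0,0,0],60]
    - [[0,0,0],[0,0,0],60]

```text
time: 15.47
tool_pos: [0.5434, 0.2412, 0.1867]
tcp_rot: [-2.271, -2.169, 0.006]
wrist_force: [0.4, -1.3, -0.0]
width: 0.702
grip_force: 0.0
```

```bash
python3 - <<'E'
from h import *
s,R=st()
im=save('side','side7.png')
for r in tip_of('side','chunk0')[:6]: print(np.round(r['at'],1),round(r['score'],2),np.round(at_z('side',r['at'],.04),3))
print(move([.546,.241,.098]))
b=cv2.resize(im[160:340,200:440,::-1],(800,600),interpolation=2)
cv2.imwrite('pics/p7.png',b)
E
```

```text
t 15.4667 pos [0.5434 0.2412 0.1867] w 0.7021482699732599 F [ 0.4 -1.3 -0. ]
[[0.046, 0.999, -0.004], [0.999, -0.046, -0.002], [-0.002, -0.004, -1.0]] q [ 0.38  0.21  1.89 -0.    1.04  0.42]
[300. 233.] 0.95 [0.736 0.151 0.04 ]
[338.7 268.6] 0.91 [0.76  0.273 0.04 ]
[235.3 333.2] 0.9 [0.448 0.247 0.04 ]
[260.7 313.5] 0.76 [0.539 0.246 0.04 ]
[229.3 433.4] 0.61 [0.281 0.446 0.04 ]
[ 0.8  1.4 90.3]
```

View pics/p7.png

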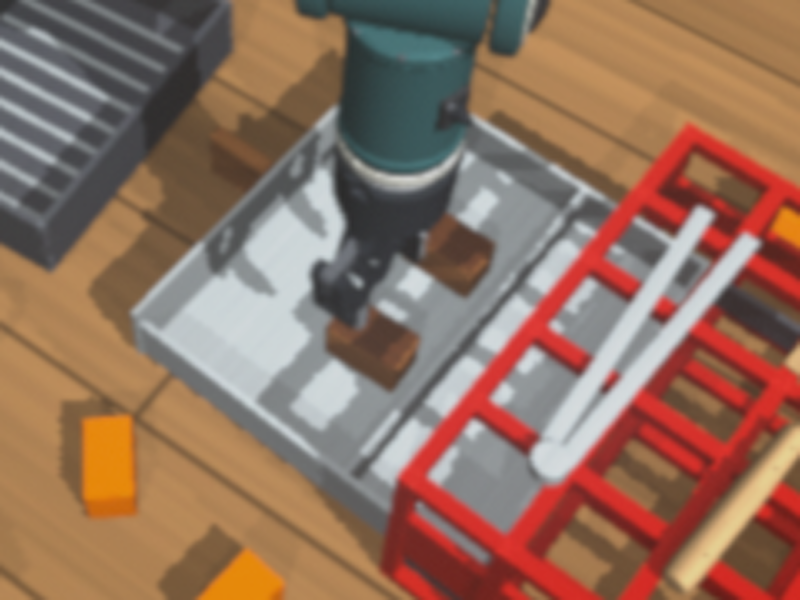

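Chunk B shows at (265,312) directly below the fingers, and position agrees. Descend and grip.

Request:
step_arm:
  grip_force: 40
  targets:
    - [[0,0,0],[2,4,25],60]
    - [[0,0,0],[0,0,25],60]
    - [[0,0,0],[0,0,25],60]
    - [[0,0,0],[0,0,13],60]
    - [[0,0,0],[0,0,0],45]

```text
time: 15.98
tool_pos: [0.5469, 0.2407, 0.0974]
tcp_rot: [-2.274, -2.164, 0.009]
wrist_force: [-0.4, -0.3, -0.0]
width: 0.581
grip_force: 0.0
```

Request:
step_arm:
  targets:
    - [[0,0,0],[0,0,0],32]
    - [[0,0,0],[0,0,0],30]
    - [[0,0,0],[0,0,0],30]
    - [[0,0,0],[0,0,0],30]
    - [[0,0,0],[0,0,0],30]

```text
time: 16.4
tool_pos: [0.5497, 0.243, 0.1016]
tcp_rot: [2.273, 2.167, 0.003]
wrist_force: [-0.3, 0.2, 0.1]
width: 0.411
grip_force: 44.0
```

Request:
step_arm:
  targets:
    - [[0,0,0],[0,0,-20],30]
    - [[0,0,0],[0,0,-30],30]
    - [[0,0,0],[0,0,-30],30]
    - [[0,0,0],[0,0,-30],30]
    - [[0,0,0],[-20,2,0],30]

```text
time: 16.82
tool_pos: [0.554, 0.2264, 0.2188]
tcp_rot: [2.268, 2.167, 0.022]
wrist_force: [1.3, 0.5, 0.6]
width: 0.419
grip_force: 44.1
```

Request:
step_arm:
  targets:
    - [[0,0,0],[-36,3,0],30]
    - [[0,0,0],[-36,3,0],30]
    - [[0,0,0],[-36,3,0],30]
    - [[0,0,0],[-36,3,0],30]
    - [[0,0,0],[-36,3,0],30]

```text
time: 17.23
tool_pos: [0.5563, 0.0407, 0.211]
tcp_rot: [2.273, 2.168, 0.001]
wrist_force: [-0.5, 0.4, -1.2]
width: 0.411
grip_force: 44.1
```

Request:
step_arm:
  targets:
    - [[0,0,0],[-36,3,0],30]
    - [[0,0,0],[-36,3,0],30]
    - [[0,0,0],[-36,3,0],30]
    - [[0,0,0],[-36,3,0],30]
    - [[0,0,0],[-36,3,0],30]

```text
time: 17.65
tool_pos: [0.5626, -0.1401, 0.211]
tcp_rot: [2.273, 2.167, 0.001]
wrist_force: [-0.4, 0.2, -1.3]
width: 0.415
grip_force: 44.1
```

Request:
step_arm:
  targets:
    - [[0,0,0],[0,0,0],30]
    - [[0,0,0],[0,0,0],30]

```text
time: 17.82
tool_pos: [0.5628, -0.1403, 0.2109]
tcp_rot: [2.278, 2.163, 0.001]
wrist_force: [1.2, -0.0, -0.0]
width: 0.417
grip_force: 44.1
```

```bash
python3 - <<'E'
from h import *
s,R=st()
im=save('side','side8.png');im2=save('top','top8.png')
print(move([.565,-.140,.113]))
a=cv2.resize(im[90:270,100:300,::-1],(400,360),interpolation=2)
b=cv2.resize(im2[140:320,250:450,::-1],(400,360),interpolation=2)
cv2.imwrite('pics/p8.png',np.hstack([b,a]))
E
```

```text
t 17.8167 pos [ 0.5628 -0.1403  0.2109] w 0.4173030359212674 F [ 1.2 -0.  -0. ]
[[0.052, 0.999, 0.001], [0.999, -0.052, -0.0], [-0.0, 0.001, -1.0]] q [-0.29  0.16  1.91  0.    1.07 -0.24]
[-1.9  2.5 97.4]
```

View pics/p8.png

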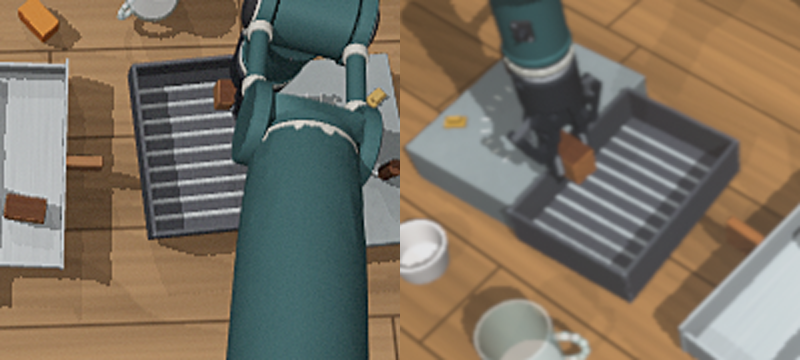

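The chunk is held above the upper-right of the firebox, clear of the walls. Lower it.

Request:
step_arm:
  targets:
    - [[0,0,0],[0,2,25],30]
    - [[0,0,0],[0,0,30],30]
    - [[0,0,0],[0,0,25],30]
    - [[0,0,0],[0,0,13],30]
    - [[0,0,0],[0,0,4],30]

```text
time: 18.33
tool_pos: [0.5625, -0.1362, 0.1107]
tcp_rot: [-2.268, -2.165, 0.005]
wrist_force: [-5.0, 2.9, 11.0]
width: 0.415
grip_force: 45.4
```

Request:
step_arm:
  targets:
    - [[0,0,0],[0,0,0],30]
    - [[0,0,0],[0,0,0],50]
    - [[0,0,0],[0,0,0],50]
    - [[0,0,0],[0,0,0],50]
    - [[0,0,0],[0,0,-15],50]

```text
time: 18.75
tool_pos: [0.5635, -0.1381, 0.1269]
tcp_rot: [-2.272, -2.166, 0.003]
wrist_force: [0.2, -0.1, -0.2]
width: 0.584
grip_force: 0.0
```

Request:
step_arm:
  targets:
    - [[0,0,0],[0,0,-30],50]
    - [[0,0,0],[0,0,-30],60]
    - [[0,0,0],[0,0,-25],60]
    - [[0,0,0],[30,-10,0],60]
    - [[0,0,0],[38,-12,0],60]

```text
time: 19.17
tool_pos: [0.549, -0.0713, 0.2179]
tcp_rot: [2.273, 2.157, 0.008]
wrist_force: [1.0, 0.4, -1.1]
width: 0.704
grip_force: 0.0
```

Request:
step_arm:
  targets:
    - [[0,0,0],[38,-14,0],60]
    - [[0,0,0],[38,-14,0],60]
    - [[0,0,0],[38,-14,0],60]
    - [[0,0,0],[38,-14,0],60]
    - [[0,0,0],[38,-14,0],60]

```text
time: 19.58
tool_pos: [0.4849, 0.1252, 0.2147]
tcp_rot: [2.274, 2.166, 0.004]
wrist_force: [1.3, 0.5, 0.3]
width: 0.703
grip_force: 0.0
```

Request:
step_arm:
  targets:
    - [[0,0,0],[38,-14,0],60]
    - [[0,0,0],[38,-14,0],60]
    - [[0,0,0],[38,-14,0],60]
    - [[0,0,0],[0,0,0],60]
    - [[0,0,0],[0,0,0],60]

```text
time: 20.0
tool_pos: [0.4484, 0.2416, 0.2145]
tcp_rot: [2.268, 2.172, 0.003]
wrist_force: [0.7, 0.0, -0.4]
width: 0.7
grip_force: 0.0
```

```bash
python3 - <<'E'
from h import *
s,R=st()
for c in('side','top'):
  save(c,c+'9.png')
  for r in tip_of(c,'chunk0')[:7]: print(c,np.round(r['at'],1),round(r['score'],2),np.round(at_z(c,r['at'],.04),3))
print(move([.447,.245,.098]))
rects(c='side')
E
```

```text
t 20.0 pos [0.4484 0.2416 0.2145] w 0.6997794227051037 F [ 0.7  0.  -0.4]
[[0.043, 0.999, 0.002], [0.999, -0.043, 0.001], [0.001, 0.002, -1.0]] q [ 0.45  0.02  2.05 -0.    1.07  0.49]
side [235.4 334.3] 0.91 [0.447 0.249 0.04 ]
side [192.1 192.4] 0.66 [ 0.558 -0.138  0.04 ]
side [301.5 232.1] 0.63 [0.74  0.152 0.04 ]
side [339.9 270.2] 0.62 [0.76  0.277 0.04 ]
side [212.5 316.7] 0.6 [0.414 0.174 0.04 ]
side [225.6 430.4] 0.5 [0.275 0.435 0.04 ]
top [300.1 175. ] 0.83 [0.264 0.43  0.04 ]
top [149.  268.3] 0.74 [0.725 0.142 0.04 ]
top [193.8 365.6] 0.7 [ 0.57  -0.157  0.04 ]
top [143.6 226.3] 0.69 [0.747 0.275 0.04 ]
top [242.9 263.3] 0.59 [0.426 0.165 0.04 ]
top [239.8 233.7] 0.59 [0.438 0.255 0.04 ]
[  6.5  -2.7 115.6]
side 0.91 ctr 0.768 0.283 size 0.066 0.042 long axis deg 172.0
side 0.9 ctr 0.433 0.175 size 0.079 0.055 long axis deg 78.7
side 0.86 ctr 0.74 0.155 size 0.072 0.034 long axis deg 39.9
side 0.83 ctr 0.457 0.251 size 0.069 0.054 long axis deg 87.1
side 0.62 ctr 0.57 -0.13 size 0.087 0.052 long axis deg 86.2
side 0.62 ctr 0.287 0.454 size 0.031 0.024 long axis deg 79.2
```

Chunk C is confirmed at (.447,.247), and the first chunk is in the firebox.

Request:
step_arm:
  targets:
    - [[0,0,0],[6,-1,25],60]
    - [[0,0,0],[0,0,30],60]
    - [[0,0,0],[0,0,30],60]
    - [[0,0,0],[0,0,20],60]
    - [[0,0,0],[0,0,9],60]

```text
time: 20.67
tool_pos: [0.4465, 0.2431, 0.096]
tcp_rot: [-2.276, -2.164, 0.009]
wrist_force: [-0.7, -0.8, -0.2]
width: 0.702
grip_force: 0.0
```

Request:
step_arm:
  targets:
    - [[0,0,0],[0,0,0],45]
    - [[0,0,0],[0,0,0],30]
    - [[0,0,0],[0,0,0],30]
    - [[0,0,0],[0,0,0],30]
    - [[0,0,0],[0,0,0],30]

```text
time: 21.08
tool_pos: [0.4492, 0.246, 0.1008]
tcp_rot: [2.274, 2.167, 0.005]
wrist_force: [0.3, -0.6, -1.3]
width: 0.415
grip_force: 43.1
```

Request:
step_arm:
  targets:
    - [[0,0,0],[0,0,-20],30]
    - [[0,0,0],[0,0,-30],30]
    - [[0,0,0],[0,0,-30],30]
    - [[0,0,0],[0,0,-30],30]
    - [[0,0,0],[-22,1,0],30]

```text
time: 21.5
tool_pos: [0.4524, 0.2275, 0.2177]
tcp_rot: [2.269, 2.167, 0.024]
wrist_force: [1.8, 0.6, 0.5]
width: 0.416
grip_force: 43.3
```

Request:
step_arm:
  targets:
    - [[0,0,0],[-37,1.5,0],30]
    - [[0,0,0],[-37,1.5,0],30]
    - [[0,0,0],[-37,1.5,0],30]
    - [[0,0,0],[-37,1.5,0],30]
    - [[0,0,0],[-37,1.5,0],30]

```text
time: 21.92
tool_pos: [0.4466, 0.037, 0.2104]
tcp_rot: [2.272, 2.167, 0.003]
wrist_force: [-0.6, -0.6, -0.7]
width: 0.413
grip_force: 43.3
```

Request:
step_arm:
  targets:
    - [[0,0,0],[-37,1.5,0],30]
    - [[0,0,0],[-37,1.5,0],30]
    - [[0,0,0],[-37,1.5,0],30]
    - [[0,0,0],[-37,1.5,0],30]
    - [[0,0,0],[-37,1.5,0],30]

```text
time: 22.33
tool_pos: [0.4452, -0.1486, 0.2105]
tcp_rot: [2.272, 2.166, 0.002]
wrist_force: [0.7, -0.8, 0.0]
width: 0.414
grip_force: 43.3
```

Request:
step_arm:
  targets:
    - [[0,0,0],[0,0,0],30]
    - [[0,0,0],[0,0,0],30]

```text
time: 22.5
tool_pos: [0.4454, -0.1487, 0.2103]
tcp_rot: [2.278, 2.162, 0.001]
wrist_force: [1.4, -0.1, -0.6]
width: 0.416
grip_force: 43.3
```

Request:
step_arm:
  targets:
    - [[0,0,0],[4,0,25],30]
    - [[0,0,0],[0,0,30],30]
    - [[0,0,0],[0,0,25],30]
    - [[0,0,0],[0,0,13],30]
    - [[0,0,0],[0,0,4],30]

```text
time: 22.92
tool_pos: [0.4434, -0.1405, 0.1098]
tcp_rot: [-2.269, -2.166, 0.003]
wrist_force: [-0.5, 1.0, 1.2]
width: 0.416
grip_force: 43.5
```

Request:
step_arm:
  targets:
    - [[0,0,0],[0,0,0],30]
    - [[0,0,0],[0,0,0],50]
    - [[0,0,0],[0,0,0],50]
    - [[0,0,0],[0,0,0],50]
    - [[0,0,0],[0,0,-15],50]

```text
time: 23.33
tool_pos: [0.4443, -0.1422, 0.1263]
tcp_rot: [-2.272, -2.166, 0.002]
wrist_force: [-0.5, 0.8, -1.0]
width: 0.586
grip_force: 0.0
```

Request:
step_arm:
  targets:
    - [[0,0,0],[0,0,-30],50]
    - [[0,0,0],[0,0,-30],60]
    - [[0,0,0],[0,0,-25],60]
    - [[0,0,0],[30,-4,0],60]
    - [[0,0,0],[38,-6,0],60]

```text
time: 23.75
tool_pos: [0.4415, -0.0759, 0.2166]
tcp_rot: [2.273, 2.157, 0.007]
wrist_force: [1.0, 1.0, 0.1]
width: 0.706
grip_force: 0.0
```

Request:
step_arm:
  targets:
    - [[0,0,0],[38,-6,0],60]
    - [[0,0,0],[38,-6,0],60]
    - [[0,0,0],[38,-6,0],60]
    - [[0,0,0],[0,0,0],60]
    - [[0,0,0],[0,0,0],60]

```text
time: 24.17
tool_pos: [0.4263, 0.0422, 0.2134]
tcp_rot: [2.268, 2.172, 0.003]
wrist_force: [-0.7, -0.3, 0.8]
width: 0.703
grip_force: 0.0
```

```bash
python3 - <<'E'
from h import *
s,R=st()
for c in('side','top'):
  save(c,c+'10.png')
  for r in tip_of(c,'chunk0')[:8]: print(c,np.round(r['at'],1),round(r['score'],2),np.round(at_z(c,r['at'],.04),3))
  rects(c=c)
print(move([.418,.168,.2]))
b=cv2.resize(cv2.imread('pics/side10.png')[130:280,130:400],(800,444),interpolation=2)
cv2.imwrite('pics/p10.png',b)
E
```

```text
t 24.1667 pos [0.4263 0.0422 0.2134] w 0.7029492150952357 F [-0.7 -0.3  0.8]
[[0.043, 0.999, 0.002], [0.999, -0.043, -0.0], [0.0, 0.002, -1.0]] q [ 0.04 -0.14  2.2  -0.    1.07  0.08]
side [300.2 230.1] 0.95 [0.74  0.146 0.04 ]
side [212.7 314.8] 0.94 [0.418 0.17  0.04 ]
side [162.8 220.6] 0.68 [ 0.432 -0.143  0.04 ]
side [341.4 269.1] 0.66 [0.764 0.277 0.04 ]
side [191.5 192.4] 0.64 [ 0.556 -0.139  0.04 ]
side [226.9 432. ] 0.49 [0.276 0.44  0.04 ]
side 0.93 ctr 0.452 -0.136 size 0.086 0.054 long axis deg 83.3
side 0.9 ctr 0.569 -0.13 size 0.082 0.055 long axis deg 91.8
side 0.89 ctr 0.434 0.176 size 0.075 0.054 long axis deg 79.7
side 0.84 ctr 0.741 0.155 size 0.072 0.037 long axis deg 39.9
side 0.77 ctr 0.767 0.284 size 0.068 0.044 long axis deg 172.0Traceback (most recent call last):
  File "<stdin>", line 6, in <module>
  File "h.py", line 29, in rects
    P=np.array([at_z(c,(y,x),z)[:2] for y,x in zip(ys,xs)],dtype=np.float32)
                ~~~~^^^^^^^^^^^
  File "h.py", line 11, in at_z
    o,d=ray(c,px); return o+d*(z-o[2])/d[2]
        ~~~^^^^^^
  File "h.py", line 7, in ray
    k=calibration(c);K,R,t=[np.array(k[a]) for a in('camera_matrix','R','t')]
ValueError: time passes only in moves, steps and waits
```

Request:
step_arm:
  targets:
    - [[0,0,0],[32,-4,0],60]
    - [[0,0,0],[32,-4,0],60]
    - [[0,0,0],[32,-4,0],60]
    - [[0,0,0],[30,-4,0],60]
    - [[0,0,0.12],[0,0,20],60]

```text
time: 24.73
tool_pos: [0.4198, 0.1703, 0.1963]
tcp_rot: [2.4, 2.025, 0.015]
wrist_force: [0.9, 0.6, -1.2]
width: 0.704
grip_force: 0.0
```

Request:
step_arm:
  targets:
    - [[0,0,0],[0,0,0],60]
    - [[0,0,0],[0,0,0],60]

```text
time: 24.9
tool_pos: [0.4157, 0.1655, 0.1913]
tcp_rot: [-2.398, -2.028, 0.005]
wrist_force: [-0.0, -0.7, -0.2]
width: 0.704
grip_force: 0.0
```

```bash
python3 - <<'E'
from h import *
s,R=st()
im=save('side','side11.png')
print(move([.416,.169,.098]))
b=cv2.resize(im[130:280,130:400,::-1],(800,444),interpolation=2)
cv2.imwrite('pics/p11.png',b)
E
```

```text
t 24.9 pos [0.4157 0.1655 0.1913] w 0.7036586673189298 F [-0.  -0.7 -0.2]
[[0.166, 0.986, -0.003], [0.986, -0.166, -0.002], [-0.002, -0.003, -1.0]] q [ 0.32 -0.07  2.19 -0.    1.03  0.49]
[ 3.5 -0.7 94. ]
```

View pics/p11.png

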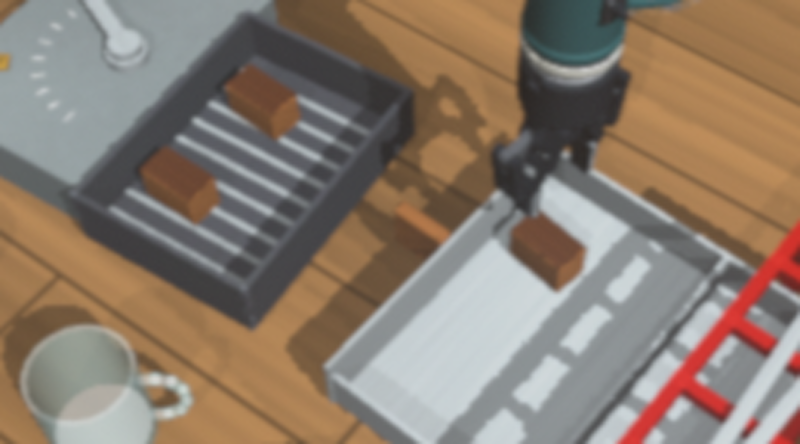

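Two chunks lie flat and apart on the grate, and the third is at (215,315) below the gripper. Grip it.

Request:
step_arm:
  targets:
    - [[0,0,0],[5,0,25],60]
    - [[0,0,0],[0,0,30],60]
    - [[0,0,0],[0,0,25],60]
    - [[0,0,0],[0,0,11],60]
    - [[0,0,0],[0,0,0],60]

```text
time: 25.37
tool_pos: [0.4156, 0.1701, 0.0992]
tcp_rot: [-2.399, -2.025, 0.008]
wrist_force: [-0.8, -0.7, -0.1]
width: 0.7
grip_force: 0.0
```

Request:
step_arm:
  targets:
    - [[0,0,0],[0,0,0],45]
    - [[0,0,0],[0,0,0],30]
    - [[0,0,0],[0,0,0],30]
    - [[0,0,0],[0,0,0],30]
    - [[0,0,0],[0,0,0],30]

```text
time: 25.78
tool_pos: [0.4187, 0.1723, 0.1032]
tcp_rot: [2.398, 2.026, 0.005]
wrist_force: [0.1, -1.5, 6.5]
width: 0.413
grip_force: 40.9
```

Request:
step_arm:
  targets:
    - [[0,0,0],[0,0,-20],30]
    - [[0,0,0],[0,0,-30],30]
    - [[0,0,0],[0,0,-30],30]
    - [[0,0,0],[0,0,-30],30]
    - [[0,0,-0.12],[0,0,0],30]

```text
time: 26.2
tool_pos: [0.4206, 0.1733, 0.2183]
tcp_rot: [2.269, 2.165, 0.017]
wrist_force: [0.6, 0.1, -1.5]
width: 0.416
grip_force: 40.3
```

Request:
step_arm:
  targets:
    - [[0,0,0],[-37,16,0],30]
    - [[0,0,0],[-37,16,0],30]
    - [[0,0,0],[-37,16,0],30]
    - [[0,0,0],[-37,16,0],30]
    - [[0,0,0],[-37,16,0],30]

```text
time: 26.62
tool_pos: [0.4883, -0.0182, 0.2119]
tcp_rot: [2.273, 2.168, 0.001]
wrist_force: [0.5, -0.2, -0.3]
width: 0.416
grip_force: 40.2
```

Request:
step_arm:
  targets:
    - [[0,0,0],[-37,16,0],30]
    - [[0,0,0],[0,0,0],30]
    - [[0,0,0],[0,0,0],30]

```text
time: 26.87
tool_pos: [0.5027, -0.0562, 0.2116]
tcp_rot: [2.278, 2.163, 0.001]
wrist_force: [-0.1, 0.4, -1.1]
width: 0.417
grip_force: 40.2
```

```bash
python3 - <<'E'
from h import *
s,R=st()
im=save('side','side12.png')
print(move([.501,-.058,.113]))
for r in tip_of('side','chunk0')[:8]: print(np.round(r['at'],1),round(r['score'],2),np.round(at_z('side',r['at'],.05),3))
E
```

```text
t 26.8667 pos [ 0.5027 -0.0562  0.2116] w 0.4167865849296335 F [-0.1  0.4 -1.1]
[[0.052, 0.999, 0.0], [0.999, -0.052, 0.0], [0.0, 0.0, -1.0]] q [-0.16  0.02  2.06  0.    1.06 -0.11]
[-3.2 -0.9 98.3]
[191.7 191.3] 0.98 [ 0.563 -0.135  0.05 ]
[338.7 268.8] 0.79 [0.763 0.275 0.05 ]
[167.4 225.9] 0.68 [ 0.442 -0.114  0.05 ]
[301.6 232.8] 0.63 [0.742 0.156 0.05 ]
[228.8 432.4] 0.6 [0.288 0.444 0.05 ]
```

Request:
step_arm:
  targets:
    - [[0,0,0],[-1,2,25],30]
    - [[0,0,0],[0,0,30],30]
    - [[0,0,0],[0,0,25],30]
    - [[0,0,0],[0,0,13],30]
    - [[0,0,0],[0,0,4],30]

```text
time: 27.38
tool_pos: [0.5013, -0.0532, 0.1129]
tcp_rot: [-2.267, -2.166, 0.007]
wrist_force: [-15.9, 2.9, 33.7]
width: 0.413
grip_force: 44.6
```

Request:
step_arm:
  targets:
    - [[0,0,0],[0,0,0],30]
    - [[0,0,0],[0,0,0],48]
    - [[0,0,0],[0,0,0],48]
    - [[0,0,0],[0,0,0],48]
    - [[0,0,0],[0,0,-15],48]

```text
time: 27.8
tool_pos: [0.5022, -0.0547, 0.1273]
tcp_rot: [-2.27, -2.166, 0.004]
wrist_force: [-0.7, -0.1, -1.5]
width: 0.567
grip_force: 0.0
```

Request:
step_arm:
  targets:
    - [[0,0,0],[0,0,-30],48]
    - [[0,0,0],[0,0,-30],55]
    - [[0,0,0],[0,0,-25],60]
    - [[0,0,0],[30,-2,0],60]
    - [[0,0,0],[40,-2,0],60]

```text
time: 28.22
tool_pos: [0.5057, 0.0135, 0.2178]
tcp_rot: [2.275, 2.159, 0.007]
wrist_force: [0.6, -0.0, -0.4]
width: 0.697
grip_force: 0.0
```

Request:
step_arm:
  targets:
    - [[0,0,0],[40,-2,0],60]
    - [[0,0,0],[0,0,0],60]
    - [[0,0,0],[0,0,0],60]

```text
time: 28.47
tool_pos: [0.5034, 0.0567, 0.2148]
tcp_rot: [2.269, 2.172, 0.001]
wrist_force: [0.7, -0.7, -0.0]
width: 0.701
grip_force: 0.0
```

```bash
python3 - <<'E'
from h import *
s,R=st()
im=save('side','side13.png')
for r in tip_of('side','chunk0')[:8]: print(np.round(r['at'],1),round(r['score'],2),np.round(at_z('side',r['at'],.05),3))
for r in tip_of('side','drawer_pull')[:2]: print('pull',np.round(r['at'],1),round(r['score'],2),np.round(at_z('side',r['at'],.05),3))
print(move([.4855,.0655,.107]))
b=cv2.resize(im[90:330,110:430,::-1],(800,600),interpolation=2)
cv2.imwrite('pics/p13.png',b)
E
```

```text
t 28.4667 pos [0.5034 0.0567 0.2148] w 0.7006671106894118 F [ 0.7 -0.7 -0. ]
[[0.043, 0.999, 0.001], [0.999, -0.043, 0.0], [0.0, 0.001, -1.0]] q [ 0.06  0.02  2.05 -0.    1.07  0.11]
[163.7 218.6] 0.92 [ 0.444 -0.139  0.05 ]
[191.3 192.8] 0.76 [ 0.56  -0.133  0.05 ]
[298.6 233.7] 0.67 [0.735 0.153 0.05 ]
[339.8 271. ] 0.57 [0.762 0.281 0.05 ]
[225.9 429.7] 0.56 [0.284 0.435 0.05 ]
pull [211.2 268.9] 0.56 [0.491 0.073 0.05 ]
[ 10.6 -18.5 107.3]
```

View pics/p13.png

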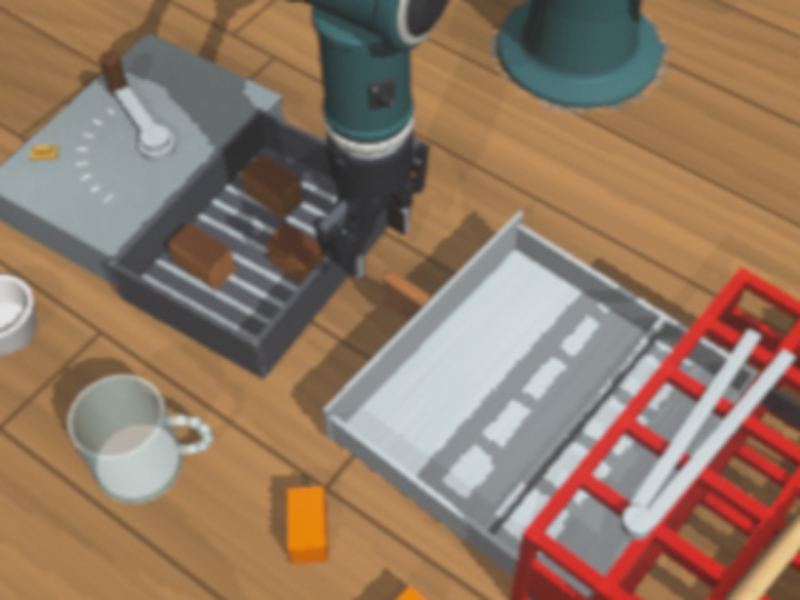

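All three chunks lie flat and separate on the grate, the drawer is empty and the lever is still open. Now shut the drawer.

Request:
step_arm:
  targets:
    - [[0,0,0],[8,-19,10],60]
    - [[0,0,0],[0,0,30],60]
    - [[0,0,0],[0,0,30],60]
    - [[0,0,0],[0,0,25],60]
    - [[0,0,0],[0,0,11],60]

```text
time: 29.03
tool_pos: [0.4825, 0.0619, 0.1049]
tcp_rot: [-2.274, -2.163, 0.007]
wrist_force: [-0.5, 0.3, -0.5]
width: 0.704
grip_force: 0.0
```

Request:
step_arm:
  targets:
    - [[0,0,0],[0,0,0],40]
    - [[0,0,0],[0,0,0],10]
    - [[0,0,0],[0,0,0],10]
    - [[0,0,0],[0,0,0],10]
    - [[0,0,0],[0,0,0],10]

```text
time: 29.45
tool_pos: [0.4845, 0.0633, 0.1099]
tcp_rot: [-2.275, -2.165, 0.002]
wrist_force: [-6.0, -0.3, 4.6]
width: 0.185
grip_force: 41.8
```

Request:
step_arm:
  targets:
    - [[0,0,0],[10,0,0],10]
    - [[0,0,0],[20,0,0],10]
    - [[0,0,0],[20,0,0],10]
    - [[0,0,0],[20,0,0],10]
    - [[0,0,0],[20,0,0],10]

```text
time: 29.87
tool_pos: [0.4898, 0.1539, 0.1099]
tcp_rot: [2.275, 2.165, 0.002]
wrist_force: [1.5, -1.5, -2.1]
width: 0.18
grip_force: 40.8
```

Request:
step_arm:
  targets:
    - [[0,0,0],[20,0,0],10]
    - [[0,0,0],[20,0,0],10]
    - [[0,0,0],[20,0,0],10]
    - [[0,0,0],[20,0,0],10]
    - [[0,0,0],[20,0,0],10]

```text
time: 30.28
tool_pos: [0.4957, 0.2542, 0.1099]
tcp_rot: [2.274, 2.165, 0.005]
wrist_force: [4.8, -2.7, -5.9]
width: 0.181
grip_force: 41.1
```

Request:
step_arm:
  targets:
    - [[0,0,0],[8,0,0],10]
    - [[0,0,0],[5,0,0],10]
    - [[0,0,0],[3,0,0],10]
    - [[0,0,0],[0,0,0],10]

```text
time: 30.62
tool_pos: [0.4963, 0.2638, 0.1098]
tcp_rot: [2.266, 2.164, -0.01]
wrist_force: [4.4, -26.1, 6.5]
width: 0.182
grip_force: 43.9
```

Request:
step_arm:
  targets:
    - [[0,0,0],[-1,0,0],40]
    - [[0,0,0],[0,0,0],50]
    - [[0,0,0],[0,0,0],55]
    - [[0,0,0],[0,0,-25],55]
    - [[0,0,0],[0,0,-35],55]

```text
time: 31.03
tool_pos: [0.4921, 0.2674, 0.1657]
tcp_rot: [-2.272, -2.166, 0.011]
wrist_force: [0.2, 0.4, 0.3]
width: 0.645
grip_force: 0.0
```

Request:
step_arm:
  targets:
    - [[0,0,0],[0,0,-40],55]
    - [[0,0,0],[0,0,-35],55]
    - [[0,0,0],[-41,-1,0],60]
    - [[0,0,0],[-41,-1,0],60]
    - [[0,0,0],[-41,-1,0],60]

```text
time: 31.45
tool_pos: [0.4863, 0.1456, 0.2455]
tcp_rot: [2.269, 2.17, 0.006]
wrist_force: [1.2, 0.1, -0.5]
width: 0.7
grip_force: 0.0
```

Request:
step_arm:
  targets:
    - [[0,0,0],[-41,-1,0],60]
    - [[0,0,0],[-41,-1,0],60]
    - [[0,0,0],[-41,-1,0],60]
    - [[0,0,0],[-41,-1,0],60]
    - [[0,0,0],[-41,-1,0],60]

```text
time: 31.87
tool_pos: [0.4709, -0.0603, 0.2444]
tcp_rot: [2.272, 2.168, 0.003]
wrist_force: [-0.1, -0.0, 0.2]
width: 0.708
grip_force: 0.0
```

Request:
step_arm:
  targets:
    - [[0,0,0],[-41,-1,0],60]
    - [[0,0,0],[-41,-1,0],60]
    - [[0,0,0],[-41,-1,0],60]
    - [[0,0,0],[-41,-1,0],60]
    - [[0,0,0],[-41,-1,0],60]

```text
time: 32.28
tool_pos: [0.4562, -0.2652, 0.2443]
tcp_rot: [2.272, 2.167, 0.001]
wrist_force: [0.6, 0.3, -0.2]
width: 0.698
grip_force: 0.0
```

Request:
step_arm:
  targets:
    - [[0,0,0],[-41,-1,0],60]
    - [[0,0,0],[-38,-1,0],60]
    - [[0,0,0.12],[0,0,0],60]
    - [[0,0,0.12],[0,0,0],60]
    - [[0,0,0.12],[0,0,0],60]

```text
time: 32.7
tool_pos: [0.4506, -0.3432, 0.2438]
tcp_rot: [2.631, 1.716, 0.001]
wrist_force: [1.1, 0.7, 0.7]
width: 0.701
grip_force: 0.0
```

Request:
step_arm:
  targets:
    - [[0,0,0],[0,0,0],60]
    - [[0,0,0],[0,0,0],60]

```text
time: 32.87
tool_pos: [0.4508, -0.3422, 0.2438]
tcp_rot: [2.622, 1.73, 0.001]
wrist_force: [0.0, -0.2, -0.2]
width: 0.709
grip_force: 0.0
```

```bash
python3 - <<'E'
from h import *
s,R=st()
print(move([.4535,-.360,.155]))
im=save('top','top14.png')
for c in('top','side'):
  if c=='side': im=save('side','side14.png')
  for q,z in(('vent_knob',.092),('vent_pivot',.086),('index_tab',.072),('drawer_pull',.05),('chunk0',.05)):
    for r in tip_of(c,q)[:1 if q[0]!='c' else 6]: print(c,q,np.round(r['at'],1),round(r['score'],2),np.round(at_z(c,r['at'],z),3))
E
```

```text
t 32.8667 pos [ 0.4508 -0.3422  0.2438] w 0.7087355691651794 F [ 0.  -0.2 -0.2]
[[0.393, 0.919, 0.001], [0.919, -0.393, -0.0], [-0.0, 0.001, -1.0]] q [-0.69  0.1   1.91  0.    1.13 -0.29]
[-15.3   9.4  88.8]
top vent_knob [226.1 444.4] 0.79 [ 0.454 -0.369  0.092]
top vent_pivot [214.4 407.7] 0.87 [ 0.493 -0.267  0.086]
top index_tab [182.6 437.9] 0.57 [ 0.591 -0.373  0.072]
top drawer_pull [217.7 225.5] 0.86 [0.505 0.278 0.05 ]
top chunk0 [214.7 336. ] 0.85 [ 0.505 -0.059  0.05 ]
top chunk0 [142.3 229.5] 0.77 [0.748 0.264 0.05 ]
top chunk0 [151.1 268.1] 0.73 [0.715 0.142 0.05 ]
top chunk0 [243.1 373.7] 0.69 [ 0.415 -0.168  0.05 ]
top chunk0 [195.4 364. ] 0.65 [ 0.563 -0.149  0.05 ]
top chunk0 [219.3 226.8] 0.44 [0.5   0.274 0.05 ]
side vent_knob [117.5 153.5] 0.73 [ 0.446 -0.382  0.092]
side vent_pivot [144.4 172.1] 0.71 [ 0.488 -0.268  0.086]
side index_tab [153.5 127.2] 0.62 [ 0.58  -0.358  0.072]
side drawer_pull [254.  331.2] 0.84 [0.503 0.274 0.05 ]
side chunk0 [153.4 220.7] 0.88 [ 0.411 -0.159  0.05 ]
side chunk0 [341.  269.4] 0.88 [0.766 0.28  0.05 ]
side chunk0 [190.3 192.3] 0.79 [ 0.558 -0.136  0.05 ]
side chunk0 [189.5 233.7] 0.76 [ 0.49  -0.047  0.05 ]
side chunk0 [299.8 234.8] 0.57 [0.736 0.157 0.05 ]
side chunk0 [251.4 331. ] 0.53 [0.497 0.269 0.05 ]
```

Request:
step_arm:
  grip_force: 25
  targets:
    - [[0,0,0],[-16,7,10],55]
    - [[0,0,0],[0,0,25],55]
    - [[0,0,0],[0,0,25],55]
    - [[0,0,0],[0,0,20],55]
    - [[0,0,0],[0,0,8],55]

```text
time: 33.88
tool_pos: [0.4488, -0.3585, 0.1518]
tcp_rot: [-2.621, -1.722, 0.002]
wrist_force: [-0.6, 0.0, -0.4]
width: 0.644
grip_force: 0.0
```

Request:
step_arm:
  targets:
    - [[0,0,0],[0,0,0],40]
    - [[0,0,0],[0,0,0],20]
    - [[0,0,0],[0,0,0],20]
    - [[0,0,0],[0,0,0],20]
    - [[0,0,0],[0,0,0],20]

```text
time: 34.3
tool_pos: [0.4544, -0.3615, 0.1569]
tcp_rot: [2.618, 1.72, 0.008]
wrist_force: [13.0, -4.6, -13.7]
width: 0.272
grip_force: 27.7
```

```bash
python3 - <<'E'
from h import *
s,R=st(); d=s['tool_pos'][:2]-np.array([.490,-.267]); print(d,np.hypot(*d),np.arctan2(d[1],d[0]))
E
```

```text
t 34.3 pos [ 0.4544 -0.3615  0.1569] w 0.2718679606987431 F [ 13.   -4.6 -13.7]
[[0.397, 0.918, 0.009], [0.918, -0.397, -0.005], [-0.001, 0.011, -1.0]] q [-0.72  0.22  1.95  0.    0.96 -0.31]
[-0.03561231 -0.09454482] 0.1010295031100013 -1.93103135304628
```

```bash
python3 - <<'E'
from h import *
from scipy.optimize import least_squares
P=np.array([(.5894,-.2705),(.5803,-.3108),(.5502,-.3485),(.5051,-.3677),(.4565,-.3632),(.4544,-.3615)])
for fr in(0,1):
  f=lambda p:np.hypot(P[:,0]-p[0],P[:,1]-p[1])-(p[2] if fr else .1)
  r=least_squares(f,[.49,-.267,.1]);print(np.round(r.x,4),np.round(r.fun*1000,1))
def cen(c,n,box):
  im=cv2.imread('pics/'+n);h=cv2.cvtColor(im,cv2.COLOR_BGR2HSV)
  m=cv2.inRange(h,(15,110,120),(35,255,255));r0,r1,c0,c1=box
  ys,xs=np.nonzero(m[r0:r1,c0:c1]);q=(ys.mean()+r0,xs.mean()+c0)
  print(c,n,len(ys),np.round(q,1),np.round(at_z(c,q,.072),4));return q
a=cen('top','top3.png',(175,200,425,450));b=cen('side','side3.png',(140,160,115,142))
print(tri(b,a))
# pivot cap, grey disc brightness
def cap(c,n,box):
  im=cv2.imread('pics/'+n).min(2).astype(int);r0,r1,c0,c1=box;s=im[r0:r1,c0:c1]
  print(c,np.round(np.percentile(s,[5,50,95])))
print(np.round([at_z('top',(130+190/2.222,300+242/2.222),.09),at_z('side',(90+122/2.222,90+182/2.222),.09)],4))
E
```

```text
[ 0.4897 -0.2686  0.1   ] [-0.3 -0.1  0.2  0.3  0.2 -0.7]
[ 0.4903 -0.2697  0.099 ] [ 0.1 -0.1 -0.   0.1  0.4 -0.4]
top top3.png 56 [187.2 438.2] [ 0.5769 -0.3722  0.072 ]
side side3.png 108 [146.2 122.1] [ 0.569  -0.3899  0.072 ]
(array([ 0.5754, -0.3693,  0.089 ]), [[0.5, 1.6], [-0.9, 1.2]])
[[ 0.4887 -0.2686  0.09  ]
 [ 0.4917 -0.2642  0.09  ]]
```

Request:
step_arm:
  targets:
    - [[0,0,-0.1],[1,10,0],20]
    - [[0,0,-0.1],[1,10,0],20]
    - [[0,0,-0.1],[1,10,0],20]
    - [[0,0,-0.1],[1,10,0],20]
    - [[0,0,-0.1],[1,10,0],20]

```text
time: 34.72
tool_pos: [0.5011, -0.367, 0.1568]
tcp_rot: [2.109, 2.323, -0.002]
wrist_force: [-0.1, -4.4, -5.3]
width: 0.271
grip_force: 26.9
```

Request:
step_arm:
  targets:
    - [[0,0,-0.1],[1,10,0],20]
    - [[0,0,-0.1],[1,10,0],20]
    - [[0,0,-0.1],[1,10,0],20]
    - [[0,0,0],[0,0,0],20]
    - [[0,0,0],[0,0,0],20]

```text
time: 35.13
tool_pos: [0.5308, -0.3585, 0.1569]
tcp_rot: [1.741, 2.607, -0.003]
wrist_force: [4.0, -6.1, -8.0]
width: 0.276
grip_force: 26.7
```

```bash
python3 - <<'E'
from h import *
s,R=st(); d=s['tool_pos'][:2]-np.array([.490,-.269]); print(d,np.hypot(*d),np.arctan2(d[1],d[0]))
E
```

```text
t 35.1333 pos [ 0.5308 -0.3585  0.1569] w 0.2757217177064589 F [ 4.  -6.1 -8. ]
[[-0.383, 0.924, 0.004], [0.924, 0.383, -0.005], [-0.006, 0.002, -1.0]] q [-0.63  0.32  1.82 -0.    1.   -1.02]
[ 0.04076265 -0.08953766] 0.09837980850690525 -1.1435792228127246
```

Request:
step_arm:
  targets:
    - [[0,0,-0.1],[0.3,10,0],20]
    - [[0,0,-0.1],[0.3,10,0],20]
    - [[0,0,-0.065],[0,6.5,0],20]
    - [[0,0,0],[0,0,0],20]
    - [[0,0,0],[0,0,0],20]

```text
time: 35.55
tool_pos: [0.5531, -0.3447, 0.1568]
tcp_rot: [1.386, 2.815, -0.002]
wrist_force: [2.5, -3.5, -3.0]
width: 0.27
grip_force: 27.1
```

```bash
python3 - <<'E'
from h import *
s,R=st(); d=s['tool_pos'][:2]-np.array([.490,-.269]); print(d,np.hypot(*d),np.arctan2(d[1],d[0]))
E
```

```text
t 35.55 pos [ 0.5531 -0.3447  0.1568] w 0.2700720601848348 F [ 2.5 -3.5 -3. ]
[[-0.61, 0.792, 0.003], [0.792, 0.61, -0.003], [-0.004, 0.001, -1.0]] q [-0.6   0.34  1.79 -0.    1.01 -1.25]
[ 0.06310652 -0.07567461] 0.09853466315002818 -0.8757123117652994
```

Release and lift clear, then compare the lever with the tab.

Request:
step_arm:
  targets:
    - [[0,0,0],[0,0,0],40]
    - [[0,0,0],[0,0,0],45]
    - [[0,0,0],[0,0,0],45]
    - [[0,0,0],[0,0,-25],45]
    - [[0,0,0],[0,0,-35],45]

```text
time: 35.97
tool_pos: [0.5492, -0.3421, 0.2115]
tcp_rot: [-1.383, -2.81, -0.002]
wrist_force: [0.9, 0.3, -0.2]
width: 0.529
grip_force: 0.0
```

Request:
step_arm:
  targets:
    - [[0,0,0],[0,0,-40],50]
    - [[0,0,0],[30,-28,0],50]
    - [[0,0,0],[30,-28,0],50]
    - [[0,0,0],[30,-28,0],50]
    - [[0,0,0],[0,0,0],50]

```text
time: 36.38
tool_pos: [0.423, -0.3207, 0.2532]
tcp_rot: [-1.385, -2.81, -0.001]
wrist_force: [0.2, 0.5, -0.1]
width: 0.586
grip_force: 0.0
```

```bash
python3 - <<'E'
from h import *
s,R=st()
im=save('side','side15.png');im2=save('top','top15.png')
for c in('top','side'):
  for q,z in(('vent_knob',.092),('vent_pivot',.086),('index_tab',.072)):
    for r in tip_of(c,q)[:2]: print(c,q,np.round(r['at'],1),round(r['score'],2),np.round(at_z(c,r['at'],z),3))
a=cv2.resize(im[105:195,90:250,::-1],(800,450),interpolation=2)[:300]
b=cv2.resize(im2[165:225,360:520,::-1],(800,300),interpolation=2)
cv2.imwrite('pics/p15.png',np.vstack([b,a]))
E
```

```text
t 36.3833 pos [ 0.423  -0.3207  0.2532] w 0.5855272710303058 F [ 0.2  0.5 -0.1]
[[-0.609, 0.793, -0.008], [0.793, 0.609, 0.005], [0.008, -0.003, -1.0]] q [-0.69  0.03  1.96 -0.    1.15 -1.35]
top vent_knob [194.7 437.1] 0.67 [ 0.549 -0.358  0.092]
top vent_pivot [215.1 408.5] 0.98 [ 0.491 -0.269  0.086]
top vent_pivot [216.8 349.9] 0.69 [ 0.491 -0.094  0.086]
side vent_knob [141.6 131.8] 0.79 [ 0.55  -0.363  0.092]
side index_tab [150.1 127.7] 0.42 [ 0.57  -0.366  0.072]
side index_tab [278.7 354.6] 0.35 [0.537 0.357 0.072]
```

View pics/p15.png

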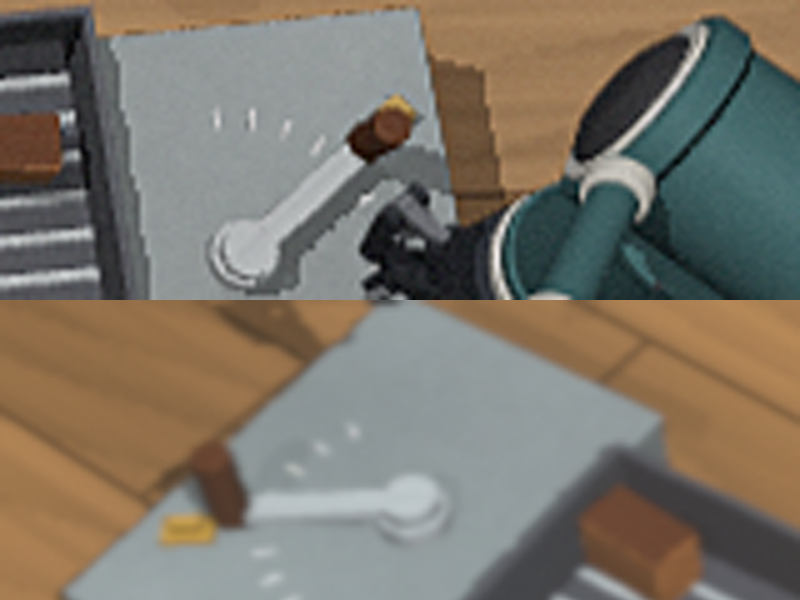

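```bash
python3 - <<'E'
from h import *
T=lambda x,y:np.array((165+y/5,360+x/5)); S=lambda x,y:np.array((105+(y-300)/5,90+x/5))
t3=lambda x,y:np.array((130+y/2.222,300+x/2.222))
cap={'top':T(247,246),'side':S(412,500)}; pv=np.array([.490,-.269])
tab={'top':t3(307,131),'side':S(187,530)}; bar={'top':T(350,162),'side':S(252,508)}; kt={'top':T(392,126),'side':S(212,460)}
for c in('top','side'):
  off=cap[c]-np.array(proj(c,[*pv,.093])); print(c,'cap off',np.round(off,1))
  for n,p,z in(('tab',tab[c],.072),('bar',bar[c],.088),('knobtop',kt[c],.112)):
    for o in(off,0*off):
      d=at_z(c,p-o,z)[:2]-pv; print('  ',n,np.round(d,3),round(np.hypot(*d),3),round(float(np.arctan2(d[1],d[0])),3))
  print([ (th,np.round(np.array(proj(c,[pv[0]+.128*np.cos(th),pv[1]+.128*np.sin(th),.072]))+off,1).tolist()) for th in(-.8,-.875,-.95)],'tab px',np.round(tab[c],1))
E
```

```text
top cap off [-0.7  0.1]
   tab [ 0.079 -0.102] 0.129 -0.91
   tab [ 0.081 -0.103] 0.131 -0.899
   bar [ 0.05  -0.068] 0.085 -0.937
   bar [ 0.052 -0.069] 0.086 -0.92
   knobtop [ 0.066 -0.086] 0.108 -0.917
   knobtop [ 0.068 -0.086] 0.11 -0.905
[(-0.8, [185.9, 434.5]), (-0.875, [188.1, 436.8]), (-0.95, [190.5, 439.0])] tab px [189.  438.2]
side cap off [2.  1.5]
   tab [ 0.08  -0.104] 0.132 -0.916
   tab [ 0.083 -0.095] 0.126 -0.856
   bar [ 0.055 -0.073] 0.091 -0.927
   bar [ 0.057 -0.064] 0.086 -0.84
   knobtop [ 0.054 -0.096] 0.11 -1.055
   knobtop [ 0.057 -0.087] 0.104 -0.99
[(-0.8, [154.9, 128.1]), (-0.875, [152.4, 128.4]), (-0.95, [149.8, 128.9])] tab px [151.  127.4]
```

Lever and tab agree within about 0.02 rad by the same method in both cameras. A last numeric check on the knocked chunk and the drawer.

```bash
python3 - <<'E'
from h import *
for c in('side','top'):
  read_camera(c); rects(c=c,z=.07 if c=='top' else .06)
  for q,z in(('chunk0',.05),('drawer_pull',.05)):
    for r in tip_of(c,q)[:6]:
      X=at_z(c,r['at'],z)[:2]-[.503,-.103]
      d=np.array([X[0]+.055*X[1],X[1]-.055*X[0]])
      if q[0]=='d' or np.abs(d).max()<.14: print(c,q,round(r['score'],2),'grate frame' if q[0]=='c' else 'world',np.round(d if q[0]=='c' else X+[.503,-.103],3),np.round(r['at'],1))
  print([np.round(proj(c,[.4975,y,.05]),1).tolist() for y in(.276,.262)])
E
```

```text
side 0.96 ctr 0.424 -0.159 size 0.074 0.052 long axis deg 90.8
side 0.89 ctr 0.768 0.284 size 0.066 0.043 long axis deg 172.0
side 0.63 ctr 0.741 0.153 size 0.075 0.039 long axis deg 38.8
side 0.62 ctr 0.508 -0.057 size 0.069 0.052 long axis deg 87.3
side 0.62 ctr 0.287 0.454 size 0.028 0.027 long axis deg 92.1
side 0.6 ctr 0.57 -0.131 size 0.084 0.052 long axis deg 89.6
side chunk0 0.94 grate frame [ 0.059 -0.031] [192.6 192.3]
side chunk0 0.85 grate frame [-0.093 -0.058] [152.9 218.5]
side chunk0 0.83 grate frame [-0.005  0.053] [190.3 231.5]
side chunk0 0.49 grate frame [0.01  0.014] [187.5 216.6]
side drawer_pull 0.61 world [0.508 0.272] [255.2 329.4]
[[253.0, 333.1], [250.1, 328.3]]
top 0.85 ctr 0.561 -0.134 size 0.07 0.047 long axis deg 88.4
top 0.72 ctr 0.264 0.431 size 0.062 0.04 long axis deg 21.4
top 0.61 ctr 0.74 0.269 size 0.075 0.04 long axis deg 173.9
top 0.53 ctr 0.417 -0.163 size 0.069 0.045 long axis deg 88.3
top 0.51 ctr 0.5 -0.054 size 0.064 0.043 long axis deg 88.3
top 0.51 ctr 0.715 0.14 size 0.066 0.041 long axis deg 42.1
top chunk0 0.84 grate frame [ 0.073 -0.052] [190.6 364.1]
top chunk0 0.78 grate frame [-0.008  0.048] [218.7 334.9]
top chunk0 0.6 grate frame [-0.088 -0.056] [241.8 372.4]
top drawer_pull 0.69 world [0.507 0.273] [217.2 227.1]
top drawer_pull 0.38 world [ 0.565 -0.377] [192.7 437.4]
[[220.2, 226.2], [220.1, 230.8]]
```

```bash
python3 -c "
from workcell import *
print(finish_job())"
```

```text
the job is handed in; nothing more can be done
None
```

I handed the job in with three chunks (all I could see in the drawer) lying flat and apart on the grate, the drawer pushed to its stop and the vent lever within about 0.02 rad of the brass tab. One chunk was knocked about 3 cm after placing but stayed inside the limits, and `finish_job()` returned no verdict.

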